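Seat the jamb leaf and hold the strap leaf in line for its hinge pin

TASK

Lay the small jamb leaf of the hinge flat and square in the mortise of the clamped jamb block, fully back against the mortise's rear wall with its knuckle overhanging the block's front edge, and let go of it. Then pick up the strap leaf and bring it, level and right side up, to the jamb leaf so that its two knuckles straddle the single knuckle and the pin holes line up along one straight line. Finish while still holding the strap leaf there in the gripper, steady and not resting on the jamb leaf or the block, ready for the pin to be driven, with everything else on the bench left where it is.

Things in the scene. Friction and masses are not known exactly. Their poses are not given: they have to be found in the camera images.
- jamb_leaf: Jamb leaf, bright steel, 0.24 kg, starts flat on the bench. Plate 84 (y) x 45 x 6 mm, x -20 to +25, z 0 to 6; a 34 mm wide tongue joins it to ONE knuckle: tube 34 mm long in y, 20 outside, 11 bore, axis at x -33, z 10 (spans z 0 to 20). Origin on the underside 25 mm from the rear (+x) edge, mid-length, z up. Pinch it across the knuckle (20 mm, in x), fingertips just above the plate (z over 6).
- jamb_bore (a point): Middle of the jamb leaf's pin hole: x -33, y 0, z 10 mm in its frame, same axes; the hole runs along y.
- strap_leaf: Strap leaf, dark steel, 0.42 kg, starts right side up on the bearers, underside 18 mm up. Strap 38 wide (y), 6 thick (z 0 to 6 mm), x -99 to +28; head 78 wide, x 28 to 53; prongs to TWO bright knuckles: tubes 20 outside, 11 bore, 20 long, |y| 19 to 39 (gap 38), axis at x +66, z 10. Origin on the underside, mid-width, within 5 mm of its balance point: pinch there across the 38 mm. z up.
- strap_bore (a point): Point midway between the strap leaf's two knuckles on their hole axis: x +66, y 0, z 10 mm in its frame, same axes; the holes run along y. Joined, the strap leaf's axes are parallel to the seated jamb leaf's: it sticks straight out from the block's front over open bench, underside level with the mortise floor, with 2 mm of play beside each knuckle.
- bearers: Two hardwood strips fixed to the bench under the strap leaf, 22 mm wide, 100 long (y), 18 high, centred at x +40 and -75 mm of the strap's starting frame, so the strap is free underneath from x -64 to +29. Origin on the bench under the strap leaf's starting origin.
- jamb_block: Dark hardwood block fixed to the bench, 100 (x) x 240 (y) x 60 mm high; origin at the centre of its underside, front (-x) towards the robot. Light-coloured mortise in its top: 87 mm long in y, centred, from the front face x -50 (open) to a rear wall at x 0, 6 deep (floor 54 above the bench), ends closed. Steel holdfasts at y +/-96 hook over it from behind, 122 mm high, pads at x -1 to 33.
- mortise (a point): Point on the mortise floor where the jamb leaf's origin belongs: 25 mm ahead of the rear wall, mid-length; axes of the block, to which the leaf's axes are then parallel, its rear edge at the rear wall and its knuckle outside the front face. 1.5 mm of play at each end of the plate.
- hinge_pin: The steel hinge pin, L-shaped, 10 mm thick, 115 mm long, lying on the bench near the robot; leave it. Origin under its middle.
- try_square: Try square, wooden stock 110 mm long and steel blade 150 mm, 16 mm high, lying on the bench; leave it. Origin under the stock's middle.
- grinder: Angle grinder with a flap disc, about 300 mm long, 84 mm high, behind the block to the robot's right; leave it. Origin on the bench under its gear head and disc.
- sanding_disc: Blue sanding disc, 125 mm across, 6 mm thick, behind the block; leave it. Origin at the centre of its underside.
- hammer: Hammer, about 300 mm long, lying lengthways on the robot's left; leave it. Origin under its middle.
- offcut: Light wooden offcut 75 x 190 x 28 mm, behind the block; leave it. Origin at the centre of its underside.
- primer_tin: Primer tin with a red label, 86 mm across, 105 mm high, on the robot's right; leave it. Origin at the centre of its underside.
There are look-alikes about, which are no part of the job. Of the things like the jamb_leaf, leave any that is orange or red; of the rest the larger one is meant.

How it is judged:
By the outcome, as a careful person would: the job done as asked, in the order asked, and still so for the second after the job is handed in, while the arm keeps its last pose, push and grip.
It also fails if it takes over 64 s, if anything falls off the work surface, if the arm or the gripper's body presses on something with over 40 N, if the wrist force passes 120 N, or if a joint passes its speed limit or range.

ROBOT

A 6-joint arm with a two-finger parallel gripper is mounted at the origin on the work surface. World frame = base frame: x ahead of the robot, y to its left, z up, the work surface at z = 0. Lengths are in m, angles in rad, forces in N, time in s.
With the tool pointing down it reaches from about 0.3 to 0.775 m from the base axis. Payload 14.6 kg.
Tool frame: the origin (TCP) lies midway between the tips of the shut fingers; the grasp point (between the pads) lies 19 mm behind it (ctrl.tcp_to_grasp is the distance from the TCP to the grasp point, in m); x points along the fingers, y is the direction in which the jaws open and shut, and the axes are right-handed (so a half turn about x gives the same grasp; the last joint's range is limited). The gripper opens to 94 mm and grips with 3 to 60 N. Pads are 16 mm wide; open, the fingers measure 119 mm over their backs; the gripper's body (75 mm by 177 mm) begins 78 mm behind the grasp point.
Start: joints at [-1.288, 0.3, 1.521, -0, 1.321, -0.067], TCP at [0.188, -0.517, 0.205] pointing down, gripper open.
Joint ranges: [-3.03, 3.03], [-0.79, 2.21], [0.23, 2.52], [-1.04, 4.18], [0, 3.07], [-2.55, 2.55]. Speed limits (rad/s): [2.22, 2.22, 2.57, 3.14, 3.14, 3.14].

INTERFACE

Orientations are given as [roll, pitch, yaw] about the fixed x, y, z axes, in that order (R = Rz(yaw) Ry(pitch) Rx(roll)).
In Python, from station import ctrl gives the robot as it stands.
- The arm moves only by the tool jog_arm, never from a script. Its argument "rows" is one flat list of numbers, 7 for each row, row after row: the shift along the world's x, y, z in m, then the turn, a rotation vector about the world's x, y, z in degrees, then the closure, from 0 (fully open) to 1 (shut). A call has 1 to 8 rows; each row shifts and turns the commanded pose from where the row before left it; what a row does not reach is not made up. A row lasts 1/12 s, in which the tool goes at most 41.7 mm and 7.16 degrees, less where a joint would pass 70% of its speed; a pose out of reach is approached as far as the arm can. A call with a gripper value outside its range is refused whole. The fingers move at their own pace and stop on an object; "squeeze" is the grip in N (left out, the last holds). Time passes only in rows, so rows that do not move let the fingers close. It gives the time, the measured TCP pose, the force and the opening at its end, in the units of the state.
- ctrl.get_obs(): the state, without advancing time (a new reading comes with each control period).
- ctrl.camera(name): name is "scene" or "top" or "wrist"; returns (picture, depth): 420x560x3 uint8, red, green, blue; 420x560 float32, m along the optical axis (not along the pixel's ray), 0 where there is no reading.
- ctrl.camera_model(name): a dict with "K" (3x3 intrinsics, pixels), "dist" ([k1, k2, p1, p2, k3] as OpenCV has them; the pictures are not rectified), "extrinsics" (4x4, takes a point from camera to world coordinates). Camera axes: x right, y down, z forward; pixel columns grow to the right and rows downward; lengths in m; the calibration is good to about 2 mm. A picture is of the moment at which its call begins: read the wrist's pose just before it. camera_model takes no time and is no camera call; for the wrist camera it gives the pose at the moment of the call.
- ctrl.hand_in(): hands the job in, once; it reports no verdict.
The state is a dict: "time_s": time; "qpos": joint angles; "joint_vel": joint speeds; "tau": joint torques, N m; "ee_pos": TCP position; "eef_rot": TCP orientation; "force": force on the tool from outside, world axes, zero at the start; "moment": the same for the moment, N m; "grip_width": finger opening in m.
Only numpy, scipy, OpenCV 4.12 (cv2) and the standard library are available. Lean on these libraries where they do the work, as an engineer would, in place of code of your own. Each camera call takes 0.05 s, during which the arm holds its last target.

## Working session

There is one attempt and no reset: what is moved stays moved. The work goes in short steps, Python scripts to look and compute and a tool call to move; the robot and the scene stay as the last step left them, time stands still between calls to the robot, and variables do not carry over. Pictures are saved under pics/ and viewed, and the job is handed in when it is done.

Besides the shell and the picture viewer there is one more tool, called after ">>>" as a command line: name --argument value ..., lists and objects as JSON in quotes. jog_arm: Moves the arm, as the interface text tells. Its arguments: {"type":"object","properties":{"rows":{"type":"array"},"squeeze":{"type":"number"}},"required":["rows"]}

```bash
ls; mkdir -p pics
python3 - <<'E'
from station import ctrl
import cv2,numpy as np
o=ctrl.get_obs();print(o)
for n in ["scene","top"]:
    p,d=ctrl.camera(n); m=ctrl.camera_model(n)
    np.savez(f"pics/{n}0.npz",p=p,d=d,K=m["K"],dist=m["dist"],E=m["extrinsics"])
    cv2.imwrite(f"pics/{n}0.png",p[:,:,::-1]); print(n,m)
print(ctrl.tcp_to_grasp)
E
```

```text
pics
{'time_s': 0.0, 'qpos': array([-1.28757282e+00,  3.00486474e-01,  1.52157995e+00,  4.48642400e-07,
        1.32071602e+00, -6.66062679e-02]), 'joint_vel': array([-9.92789589e-04,  1.31853235e-03,  3.20961210e-05, -4.89337981e-04,
        1.31732297e-03, -1.73154991e-04]), 'tau': array([-3.56851167e-03, -5.31807232e+01, -3.52739775e+01,  7.06488127e-02,
        2.42927636e-02, -9.69820371e-05]), 'ee_pos': array([ 0.18842511, -0.51643205,  0.20487838]), 'eef_rot': array([-1.63776783,  1.56960654,  1.85365449]), 'force': array([ 0.25255913, -0.54748112, -0.03312608]), 'moment': array([-0.0397337 , -0.01673994,  0.00398921]), 'grip_width': 0.09409615075345873}
scene {'K': array([[499.33711553,   0.        , 289.09284599],
       [  0.        , 499.33711553, 209.01479579],
       [  0.        ,   0.        ,   1.        ]]), 'dist': array([-0.01928176,  0.        ,  0.        ,  0.        ,  0.        ]), 'extrinsics': array([[ 0.20006955,  0.60206129, -0.77297761,  1.69308836],
       [ 0.97969738, -0.11257937,  0.16588829, -0.24743758],
       [ 0.01285359, -0.79047333, -0.61236157,  0.97648969],
       [ 0.        ,  0.        ,  0.        ,  1.        ]])}
top {'K': array([[449.76470987,   0.        , 283.16756578],
       [  0.        , 449.76470987, 214.57548943],
       [  0.        ,   0.        ,   1.        ]]), 'dist': array([0.04880759, 0.        , 0.        , 0.        , 0.        ]), 'extrinsics': array([[ 0.01778812, -0.99520922,  0.09613629,  0.45366452],
       [-0.99973728, -0.01909399, -0.01268064, -0.00532257],
       [ 0.01445551, -0.09588547, -0.9952874 ,  1.20448066],
       [ 0.        ,  0.        ,  0.        ,  1.        ]])}
0.0188
```

View pics/scene0.png

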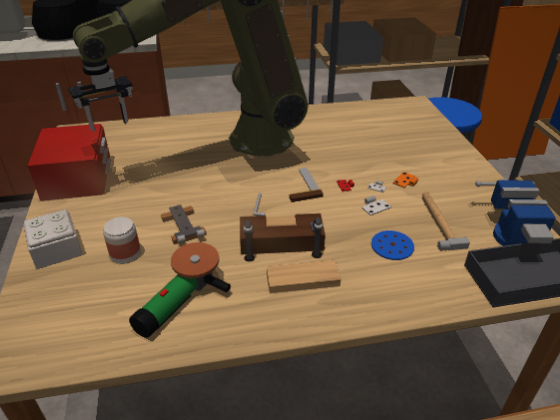

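View pics/top0.png

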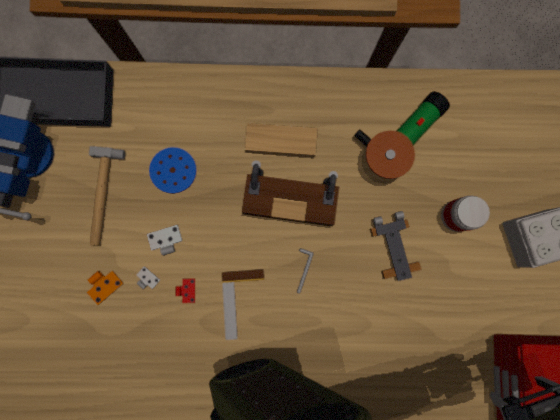

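The scene and top views show four hinge leaves. In the top view they are:
- a larger steel leaf at (165,238)
- a smaller steel leaf at (147,277)
- an orange leaf at (104,286)
- a red leaf at (187,290)

By the description I choose the larger steel one at (165,238). The strap leaf is at (397,245), the block at (290,200) and the pin at (304,270). Next I'll check close crops.

Run:
```python
import cv2,numpy as np
z=np.load("pics/top0.npz");p=z["p"][:,:,::-1]
def crop(x0,y0,w,h,s,n): cv2.imwrite(n,cv2.resize(p[y0:y0+h,x0:x0+w],None,fx=s,fy=s,interpolation=cv2.INTER_CUBIC))
crop(80,215,130,95,6,"pics/c_jl.png"); crop(360,200,75,90,6,"pics/c_st.png"); crop(235,155,115,80,6,"pics/c_bl.png")
```

```text
(no output)
```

View pics/c_jl.png

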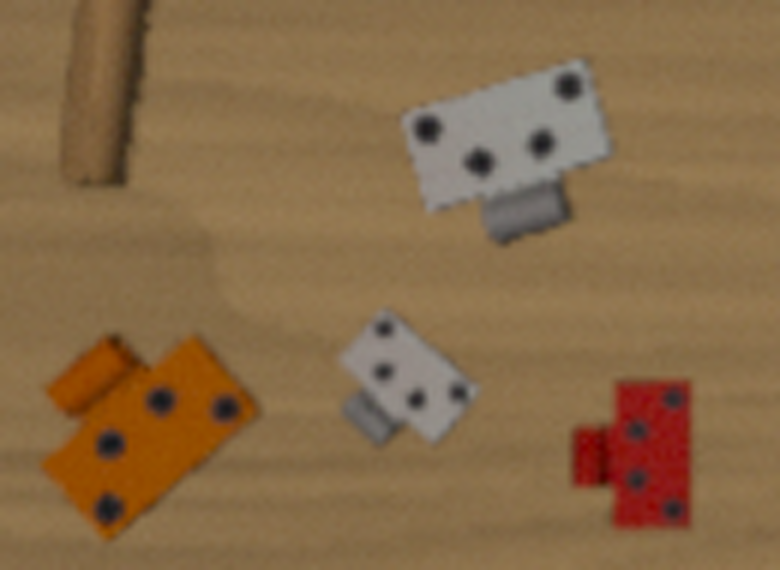

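View pics/c_st.png

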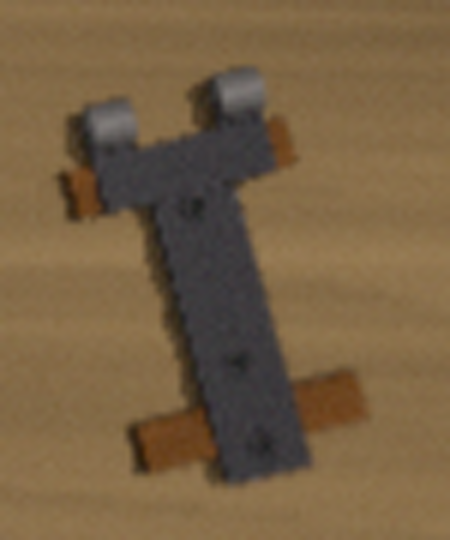

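View pics/c_bl.png

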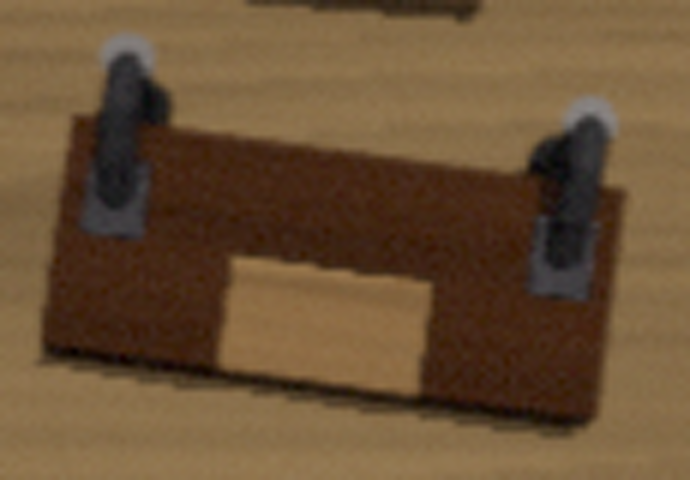

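The crops confirm the choice: a bright steel leaf with four holes and its knuckle towards the robot, about twice the size of the small one. The strap has its knuckles up and forward. The mortise is the light patch at the block's front. Next come coarse poses.

```bash
cat > h.py <<'E'
import cv2,numpy as np,sys
def load(f):
    z=np.load(f); return {k:z[k] for k in z.files}
def grab(n,tag):
    from station import ctrl
    m=ctrl.camera_model(n); o=ctrl.get_obs(); p,d=ctrl.camera(n)
    np.savez(f"pics/{tag}.npz",p=p,d=d,K=m["K"],dist=m["dist"],E=m["extrinsics"]); cv2.imwrite(f"pics/{tag}.png",p[:,:,::-1])
    return load(f"pics/{tag}.npz")
def ray(c,uv):
    uv=np.atleast_2d(np.float64(uv))
    n=cv2.undistortPoints(uv[:,None],c["K"],c["dist"])[:,0]
    d=np.c_[n,np.ones(len(n))]@c["E"][:3,:3].T
    return c["E"][:3,3],d
def onz(c,uv,z):
    o,d=ray(c,uv); return o+d*((z-o[2])/d[:,2])[:,None]
def proj(c,P):
    P=np.atleast_2d(np.float64(P)); R=c["E"][:3,:3].T; t=-R@c["E"][:3,3]
    return cv2.projectPoints(P,cv2.Rodrigues(R)[0],t,c["K"],c["dist"])[0][:,0]
def biggest(m,roi=None):
    mm=np.uint8(m)*255
    if roi is not None:
        x0,y0,x1,y1=roi; k=np.zeros_like(mm); k[y0:y1,x0:x1]=1; mm=mm*k
    cs,_=cv2.findContours(mm,cv2.RETR_EXTERNAL,cv2.CHAIN_APPROX_NONE)
    return max(cs,key=cv2.contourArea)
def rect_on(c,cont,z):
    P=onz(c,cont[:,0,:],z)[:,:2]
    (cx,cy),(w,h),a=cv2.minAreaRect(np.float32(P*1000))
    b=cv2.boxPoints(((cx,cy),(w,h),a))
    e=[b[1]-b[0],b[2]-b[1]]; e=max(e,key=np.linalg.norm)
    return np.array([cx,cy]),sorted([w,h]),np.degrees(np.arctan2(e[1],e[0]))
E
python3 - <<'E'
from h import *
c=load("pics/top0.npz");p=c["p"];hsv=cv2.cvtColor(p,cv2.COLOR_RGB2HSV)
for u,v in [(165,233),(168,250),(397,245),(377,225),(290,207),(260,205),(150,250),(300,240),(402,217)]: print((u,v),p[v,u],hsv[v,u],c["d"][v,u])
S,V=hsv[...,1],hsv[...,2]
m=(S<45)&(V>110); ct=biggest(m,(140,215,190,262)); print("plate",rect_on(c,ct,.006),cv2.contourArea(ct))
m=(S<75); ct=biggest(m,(140,215,190,262)); print("leaf",rect_on(c,ct,.006))
m=(S<90)&(V<125); ct=biggest(m,(365,205,425,285)); print("strap",rect_on(c,ct,.024))
m=(V>110); ct=biggest(m,(265,193,315,222)); print("mort",rect_on(c,ct,.054),ct[:,0].min(0),ct[:,0].max(0))
E
```

```text
(165, 233) [149 147 141] [ 23  14 149] 1.1922004
(168, 250) [112 107 106] [  5  14 112] 1.1760675
(397, 245) [56 56 60] [120  17  60] 1.1828452
(377, 225) [60 54 56] [170  26  60] 1.1853179
(290, 207) [141 110  69] [ 17 130 141] 1.156409
(260, 205) [65 39 21] [ 12 173  65] 1.1465912
(150, 250) [146 118  84] [ 16 108 146] 1.1940454
(300, 240) [138 111  75] [ 17 116 138] 1.2018117
(402, 217) [82 81 77] [24 16 82] 1.1781372
plate (array([502.41088867, 292.62695312]), [47.74871063232422, 83.59117126464844], np.float32(-71.28122)) 508.0
leaf (array([493.74136353, 290.07022095]), [67.23892211914062, 85.6147232055664], np.float32(-71.95596))
strap (array([ 490.16601562, -317.87963867]), [84.08106994628906, 173.76504516601562], np.float32(15.14218))
mort (array([580.34454346, -34.34228134]), [48.738258361816406, 85.67032623291016], np.float32(83.209145)) [272 198] [306 220]
```

```bash
cat >> h.py <<'E'
from scipy.spatial.transform import Rotation as Ro
def tool(o=None):
    if o is None:
        from station import ctrl; o=ctrl.get_obs()
    return o["ee_pos"],Ro.from_euler("xyz",o["eef_rot"]).as_matrix(),o
def tilt(R):
    # turn (deg rotvec) that brings tool x to straight down, and yaw of tool y
    return np.degrees(np.cross(R[:,0],[0,0,-1])),np.degrees(np.arctan2(R[1,1],R[0,1]))
E
python3 - <<'E'
from h import *
from station import ctrl
P,R,o=tool();print(P,R.round(4),tilt(R))
m=ctrl.camera_model("wrist");E=m["extrinsics"];print(m["K"],m["dist"]);print((R.T@E[:3,:3]).round(3),R.T@(E[:3,3]-P))
E
```

```text
[ 0.18840919 -0.51645277  0.20492002] [[-4.000e-04  3.427e-01 -9.394e-01]
 [ 1.100e-03 -9.394e-01 -3.427e-01]
 [-1.000e+00 -1.100e-03 -0.000e+00]] (array([-0.06106236, -0.02016512, -0.        ]), np.float64(-69.95754215262927))
[[321.06661162   0.         277.94564283]
 [  0.         321.06661162 210.99399218]
 [  0.           0.           1.        ]] [0.00529736 0.         0.         0.         0.        ]
[[-0.001 -0.235  0.972]
 [ 1.    -0.001  0.   ]
 [ 0.001  0.972  0.235]] [-0.17824517  0.0002908  -0.0677052 ]
```

>>> jog_arm --rows '[0.016, 0.032, 0, 0, 0, 4, 0, 0.016, 0.032, 0, 0, 0, 4, 0, 0.016, 0.032, 0, 0, 0, 4, 0, 0.016, 0.032, 0, 0, 0, 4, 0, 0.016, 0.032, 0, 0, 0, 4, 0, 0.016, 0.032, 0, 0, 0, 4, 0, 0.016, 0.032, 0, 0, 0, 4, 0, 0.016, 0.032, 0, 0, 0, 4, 0]'

```text
time_s: 0.77
ee_pos: [0.3167, -0.259, 0.2053]
eef_rot: [-2.087, 1.571, 1.966]
force: [1.1, -0.2, -1.1]
grip_width: 0.0942
```

>>> jog_arm --rows '[0.012, 0.034, 0, 0, 0, 4, 0, 0.012, 0.034, 0, 0, 0, 4, 0, 0.012, 0.034, 0, 0, 0, 4, 0, 0.012, 0.034, 0, 0, 0, 4, 0, 0.012, 0.034, 0, 0, 0, 4, 0, 0.012, 0.034, 0, 0, 0, 4, 0, 0.012, 0.034, 0, 0, 0, 4, 0, 0.012, 0.034, 0, 0, 0, 4, 0]'

```text
time_s: 1.43
ee_pos: [0.4126, 0.0132, 0.2054]
eef_rot: [1.23, 1.571, -0.441]
force: [-0.6, -0.4, -0.5]
grip_width: 0.0943
```

>>> jog_arm --rows '[0.008, 0.034, -0.012, 0, 0, 3, 0, 0.008, 0.034, -0.012, 0, 0, 3, 0, 0.008, 0.034, -0.012, 0, 0, 3, 0, 0.008, 0.034, -0.012, 0, 0, 3, 0, 0.008, 0.034, -0.012, 0, 0, 3, 0, 0.008, 0.034, -0.012, 0, 0, 3, 0, 0.008, 0.034, -0.012, 0, 0, 3, 0, 0.008, 0.034, -0.012, 0, 0, 3, 0]'

```text
time_s: 2.1
ee_pos: [0.4763, 0.2851, 0.1085]
eef_rot: [-1.346, 1.57, -2.599]
force: [0.6, -0.7, 0.7]
grip_width: 0.094
```

>>> jog_arm --rows '[0, 0, 0, 0, 0, 0, 0, 0, 0, 0, 0, 0, 0, 0]'

```text
time_s: 2.27
ee_pos: [0.4758, 0.2841, 0.108]
eef_rot: [-1.4, 1.568, -2.654]
force: [0.3, 0.1, -0.0]
grip_width: 0.0941
```

Run:
```python
from h import *
c=grab("wrist","w1"); P,R,o=tool();print(P,tilt(R),o["time_s"],o["joint_vel"].round(3))
```

```text
[0.47606695 0.28320765 0.10888574] (array([ 0.04376557, -0.06930146,  0.        ]), np.float64(18.059965195126146)) 2.3167 [-0.026 -0.035  0.011  0.001 -0.    -0.001]
```

View pics/w1.png

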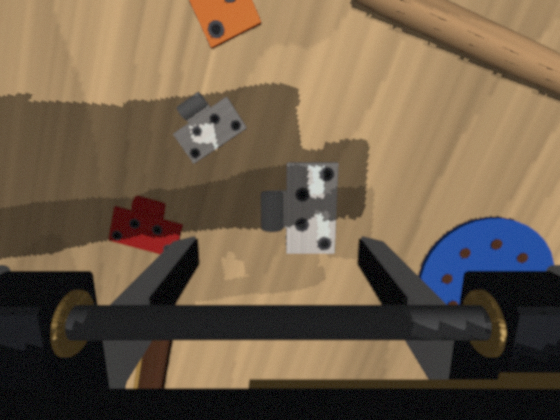

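The wrist view shows the leaf plate at (312,208) and its knuckle at (272,210), between the fingers and partly in shadow. Next I'll measure the pose.

Run:
```python
from h import *
c=load("pics/w1.npz");p=c["p"];hsv=cv2.cvtColor(p,cv2.COLOR_RGB2HSV)
for u,v in [(292,180),(325,215),(318,235),(272,210),(272,195),(250,210),(345,210),(312,270)]: print((u,v),p[v,u],hsv[v,u],c["d"][v,u])
S,V=hsv[...,1],hsv[...,2]
roi=(255,140,350,262)
m=(S<60)
ct=biggest(m,roi); print("leaf",rect_on(c,ct,.006)); 
k=m.copy(); k[:,:286]=0
ct2=biggest(k,roi);ce,wh,a=rect_on(c,ct2,.006); print("plate",ce,wh,a)
k=m.copy(); k[:,285:]=0; ck=biggest(k,roi); print("kn",rect_on(c,ck,.012),ck[:,0].min(0),ck[:,0].max(0))
v=p[:,:,::-1].copy(); cv2.drawContours(v,[ct2],-1,(0,255,0),1); cv2.drawContours(v,[ck],-1,(0,0,255),1)
cv2.imwrite("pics/w1m.png",cv2.resize(v[140:270,240:370],None,fx=4,fy=4,interpolation=cv2.INTER_NEAREST))
# top cam check
for z,n in [(.006,'plate')]: pass
```

```text
(292, 180) [81 79 78] [10  9 81] 0.28253013
(325, 215) [116 112 108] [ 15  18 116] 0.2895537
(318, 235) [204 203 196] [ 26  10 204] 0.2959229
(272, 210) [59 60 58] [45  9 60] 0.27556667
(272, 195) [64 65 62] [40 12 65] 0.27094227
(250, 210) [82 68 51] [16 96 82] 0.29485086
(345, 210) [78 67 47] [ 19 101  78] 0.295729
(312, 270) [162 135  99] [ 17  99 162] 0.3086609
leaf (array([492.43511963, 291.02545166]), [67.79627227783203, 83.7291030883789], np.float32(-71.81523))
plate [503.11538696 294.53405762] [45.11944580078125, 83.85823822021484] -71.63762
kn (array([470.14239502, 284.01177979]), [20.44586181640625, 36.13076400756836], np.float32(-71.63912)) [261 190] [284 230]
```

View pics/w1m.png

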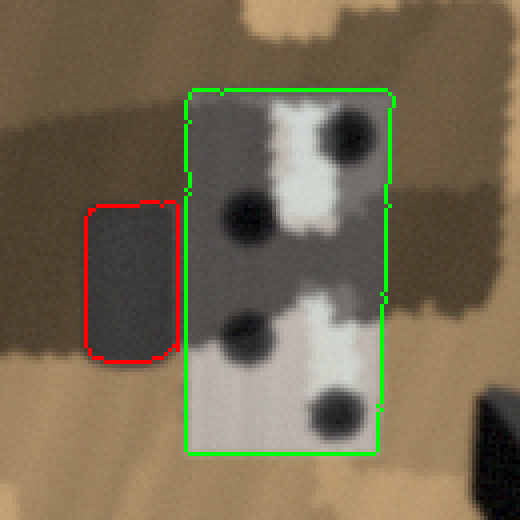

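Plate measures 45.1 x 83.9 mm at yaw 18.4°, so the knuckle is at (0.4697, 0.2836). That agrees with the top view to 2 mm. I'll descend.

>>> jog_arm --rows '[-0.0032, 0.0002, -0.02, 0, 0, 0.3, 0, -0.0032, 0.0002, -0.02, 0, 0, 0, 0, 0, 0, -0.02, 0, 0, 0, 0, 0, 0, -0.02, 0, 0, 0, 0, 0, 0, 0, 0, 0, 0, 0, 0, 0, 0, 0, 0, 0, 0]'

```text
time_s: 2.82
ee_pos: [0.4701, 0.2827, 0.0299]
eef_rot: [-1.31, 1.57, -2.562]
force: [1.1, -0.3, -0.4]
grip_width: 0.0941
```

Run:
```python
from h import *
c=grab("wrist","w2"); P,R,o=tool();print(P,tilt(R),o["force"])
```

```text
[0.47064808 0.28320612 0.03080748] (array([-0.0281765 ,  0.05743431,  0.        ]), np.float64(18.2676030914544)) [1.14079964 0.09260732 0.12467568]
```

View pics/w2.png

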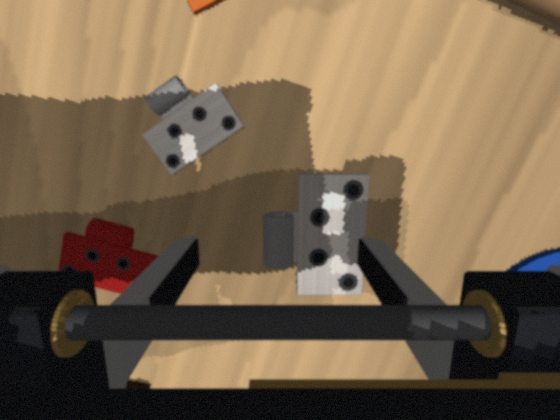

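The knuckle is centred between the fingertips at (279,240). I'll lower the rest of the way and close.

>>> jog_arm --rows '[0, 0.0005, -0.012, 0, 0, 0, 0, 0, 0, -0.0105, 0, 0, 0, 0, 0, 0, 0, 0, 0, 0, 0, 0, 0, 0, 0, 0, 0, 0]' --squeeze 45

```text
time_s: 3.2
ee_pos: [0.4701, 0.2842, 0.0065]
eef_rot: [-1.309, 1.571, -2.56]
force: [-0.1, 0.6, -0.7]
grip_width: 0.094
```

>>> jog_arm --rows '[0, 0, 0, 0, 0, 0, 0.6, 0, 0, 0, 0, 0, 0, 0.6, 0, 0, 0, 0, 0, 0, 0.8, 0, 0, 0, 0, 0, 0, 1, 0, 0, 0, 0, 0, 0, 1, 0, 0, 0, 0, 0, 0, 1, 0, 0, 0, 0, 0, 0, 1, 0, 0, 0, 0, 0, 0, 1]'

```text
time_s: 3.87
ee_pos: [0.4701, 0.2842, 0.0069]
eef_rot: [2.14, 1.571, 0.889]
force: [0.1, -0.3, 0.6]
grip_width: 0.044
```

>>> jog_arm --rows '[0, 0, 0.0007, 0, 0, 0, 1, 0, 0, 0, 0, 0, 0, 1, 0, 0, 0, 0, 0, 0, 1, 0, 0, 0, 0, 0, 0, 1, 0, 0, 0, 0, 0, 0, 1, 0, 0, 0, 0, 0, 0, 1]'

```text
time_s: 4.37
ee_pos: [0.4701, 0.2842, 0.0077]
eef_rot: [-2.031, 1.571, 3.001]
force: [0.1, 0.4, 0.3]
grip_width: 0.0188
```

>>> jog_arm --rows '[0, 0, 0, 0, 0, 0, 1, 0, 0, 0.02, 0, 0, 0, 1, 0, 0, 0.03, 0, 0, 0, 1, 0, 0, 0.03, 0, 0, 0, 1, 0, 0, 0.02, 0, 0, 0, 1, 0, 0, 0, 0, 0, 0, 1, 0, 0, 0, 0, 0, 0, 1]'

```text
time_s: 4.95
ee_pos: [0.4701, 0.2842, 0.1075]
eef_rot: [1.715, 1.57, 0.465]
force: [0.2, 0.4, -3.0]
grip_width: 0.0183
```

Run:
```python
from h import *
c=grab("wrist","w3"); P,R,o=tool();print(P,tilt(R),o["force"],o["moment"],o["grip_width"])
```

```text
[0.46954679 0.28392072 0.10634793] (array([ 0.04051714, -0.07591526,  0.        ]), np.float64(18.341769466764642)) [ 0.84470878 -0.4936988  -3.70779574] [ 0.00816805 -0.01348793  0.00704372] 0.018458058274749136
```

View pics/w3.png

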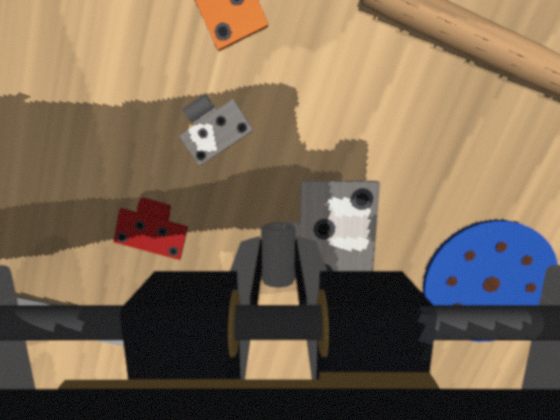

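The leaf is held, with the knuckle at (278,250) and the plate at (340,225). The view shows it level. I'll check the plate plane from depth.

```bash
cat >> h.py <<'E'
def cloud(c,mask):
    v,u=np.nonzero(mask&(c["d"]>0)); z=c["d"][v,u]
    n=cv2.undistortPoints(np.float64(np.c_[u,v])[:,None],c["K"],c["dist"])[:,0]
    return (np.c_[n,np.ones(len(n))]*z[:,None])@c["E"][:3,:3].T+c["E"][:3,3]
def plane(X):
    A=np.c_[X[:,:2]-X[:,:2].mean(0),np.ones(len(X))]
    s=np.linalg.lstsq(A,X[:,2],rcond=None)[0]; r=X[:,2]-A@s
    g=np.abs(r)<3*np.median(np.abs(r))+1e-4
    s=np.linalg.lstsq(A[g],X[g,2],rcond=None)[0]
    return X.mean(0)[:2],s,np.std(X[g,2]-A[g]@s),g.sum()
E
python3 - <<'E'
from h import *
c=load("pics/w3.npz");p=c["p"];hsv=cv2.cvtColor(p,cv2.COLOR_RGB2HSV)
m=np.zeros(p.shape[:2],bool); m[184:262,305:372]=True
k=m&(hsv[...,1]<60)&(hsv[...,2]>60)
X=cloud(c,k); ctr,s,sd,n=plane(X); print(ctr,s,sd,n)
yaw=np.radians(18.3); x=np.array([np.cos(yaw),np.sin(yaw)]);y=np.array([-x[1],x[0]])
print("slope along leaf x, y deg",np.degrees(s[:2]@x),np.degrees(s[:2]@y))
# bench sanity
b=np.zeros_like(m); b[20:80,20:150]=True; X=cloud(c,b); print(plane(X))
E
```

```text
[0.49776739 0.31089601] [-0.01802023 -0.01653542  0.10492988] 0.0013043664908525417 4418
slope along leaf x, y deg -1.2777455887377265 -0.575303201079157
(array([0.27803227, 0.3614203 ]), array([-0.00145569,  0.00053035, -0.00094628]), np.float64(0.0006789334942388158), np.int64(7521))
```

>>> jog_arm --rows '[0.001, -0.025, 0.012, 0, 0, -2, 1, 0.001, -0.033, 0.012, 0, 0, -2, 1, 0.001, -0.033, 0.012, 0, 0, -2, 1, 0.002, -0.033, 0.007, 0, 0, -2, 1, 0.002, -0.033, 0, 0, 0, -2, 1, 0.002, -0.033, 0, 0, 0, -2, 1, 0.002, -0.033, 0, 0, 0, -2, 1, 0.002, -0.033, 0, 0, 0, -2, 1]'

```text
time_s: 5.67
ee_pos: [0.4821, 0.0266, 0.1487]
eef_rot: [-1.619, 1.568, 3.132]
force: [1.3, 0.0, -2.2]
grip_width: 0.0187
```

>>> jog_arm --rows '[0.002, -0.033, 0, 0, 0, -2, 1, 0.002, -0.033, 0, 0, 0, -2, 1, 0.001, -0.033, 0, 0, 0, -2, 1, 0.001, -0.033, 0, 0, 0, -2, 1, 0.001, -0.007, 0, 0, 0, -1, 1, 0, 0, 0, 0, 0, 0, 1, 0, 0, 0, 0, 0, 0, 1, 0, 0, 0, 0, 0, 0, 1]'

```text
time_s: 6.33
ee_pos: [0.4898, -0.1097, 0.1497]
eef_rot: [-1.85, 1.569, 2.747]
force: [0.4, 0.9, -3.3]
grip_width: 0.0184
```

Run:
```python
from h import *
c=grab("wrist","w4"); P,R,o=tool();print(P,tilt(R),o["force"],o["moment"],o["grip_width"])
```

```text
[ 0.48989762 -0.10955335  0.15003541] (array([-0.02780752, -0.06014523, -0.        ]), np.float64(-6.548427516092685)) [ 1.57255291 -0.00674955 -1.35176063] [-0.03725066  0.01430545 -0.00571134] 0.01833943231913511
```

View pics/w4.png

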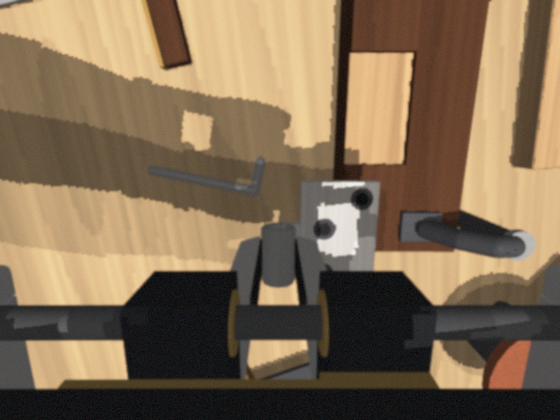

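The mortise is fully visible at cols 345-414, rows 51-165, with the held leaf at (340,220). I'll zoom in and measure.

Run:
```python
from h import *
c=load("pics/w4.npz");p=c["p"];hsv=cv2.cvtColor(p,cv2.COLOR_RGB2HSV)
cv2.imwrite("pics/w4z.png",cv2.resize(p[40:175,330:425,::-1],None,fx=4,fy=4,interpolation=cv2.INTER_NEAREST))
for r in (75,110,145): print(r,[tuple(p[r,u]) for u in range(336,352)]," | ",[tuple(p[r,u]) for u in range(402,418)])
for u in (365,390): print(u,[tuple(p[v,u]) for v in range(46,56)]," | ",[tuple(p[v,u]) for v in range(158,170)])
m=(hsv[...,2]>140); ct=biggest(m,(343,45,420,172)); ap=cv2.approxPolyDP(ct,4,True)[:,0]; print(ap)
print(rect_on(c,ct,.054))
```

```text
75 [(np.uint8(127), np.uint8(107), np.uint8(80)), (np.uint8(100), np.uint8(83), np.uint8(58)), (np.uint8(63), np.uint8(48), np.uint8(34)), (np.uint8(39), np.uint8(25), np.uint8(19)), (np.uint8(32), np.uint8(17), np.uint8(11)), (np.uint8(35), np.uint8(29), np.uint8(21)), (np.uint8(31), np.uint8(18), np.uint8(18)), (np.uint8(30), np.uint8(24), np.uint8(15)), (np.uint8(33), np.uint8(20), np.uint8(17)), (np.uint8(33), np.uint8(24), np.uint8(15)), (np.uint8(39), np.uint8(29), np.uint8(22)), (np.uint8(72), np.uint8(54), np.uint8(38)), (np.uint8(127), np.uint8(98), np.uint8(70)), (np.uint8(181), np.uint8(143), np.uint8(102)), (np.uint8(216), np.uint8(170), np.uint8(122)), (np.uint8(226), np.uint8(183), np.uint8(131))]  |  [(np.uint8(214), np.uint8(171), np.uint8(123)), (np.uint8(223), np.uint8(178), np.uint8(127)), (np.uint8(230), np.uint8(189), np.uint8(134)), (np.uint8(237), np.uint8(198), np.uint8(142)), (np.uint8(240), np.uint8(202), np.uint8(145)), (np.uint8(241), np.uint8(207), np.uint8(148)), (np.uint8(241), np.uint8(206), np.uint8(148)), (np.uint8(237), np.uint8(197), np.uint8(142))
[... 4761 characters left out ...]
.uint8(170), np.uint8(123)), (np.uint8(212), np.uint8(168), np.uint8(120)), (np.uint8(214), np.uint8(170), np.uint8(124)), (np.uint8(216), np.uint8(171), np.uint8(123)), (np.uint8(207), np.uint8(163), np.uint8(117)), (np.uint8(189), np.uint8(149), np.uint8(106)), (np.uint8(149), np.uint8(112), np.uint8(79)), (np.uint8(112), np.uint8(77), np.uint8(52)), (np.uint8(102), np.uint8(65), np.uint8(44)), (np.uint8(104), np.uint8(65), np.uint8(46)), (np.uint8(108), np.uint8(70), np.uint8(50)), (np.uint8(107), np.uint8(69), np.uint8(48))]
[[350  53]
 [345 148]
 [358 151]
 [359 163]
 [401 163]
 [413  54]]
(array([579.66625977, -33.88118744]), [50.1420783996582, 87.04762268066406], np.float32(83.22234))
```

View pics/w4z.png

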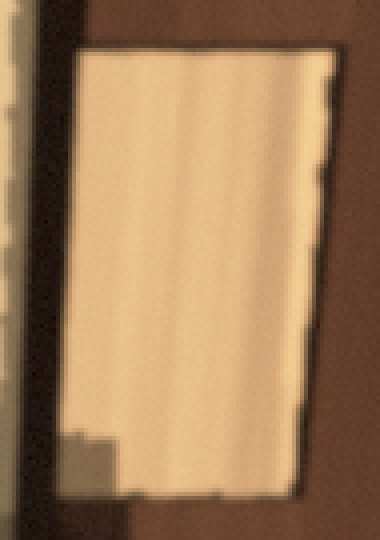

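Run:
```python
from h import *
for f,P,yaw,rr in [("w4",[.4899,-.1096,.150],-6.6,(186,262)),("w3",[.4698,.2840,.107],18.34,(186,262))]:
    c=load(f"pics/{f}.npz");p=c["p"];g=cv2.GaussianBlur(cv2.cvtColor(p,cv2.COLOR_RGB2HSV),(1,1),0)
    m=(g[...,1]<70)&(g[...,2]>45); ct=biggest(m,(301,170,395,262))[:,0]
    x=np.array([np.cos(np.radians(yaw)),np.sin(np.radians(yaw))]);y=np.array([-x[1],x[0]])
    W=onz(c,ct,P[2]-.0015)[:,:2]-np.array(P[:2]); L=np.c_[W@x,W@y]*1000
    top=L[ct[:,1]<ct[:,1].min()+4]; right=L[(ct[:,0]>ct[:,0].max()-8)&(ct[:,1]>195)&(ct[:,1]<255)]
    left=L[(ct[:,0]<=ct[:,0].min()+5)&(ct[:,1]>190)&(ct[:,1]<255)]
    print(f,"y end",np.median(top[:,1]),np.polyfit(top[:,0],top[:,1],1)," rear",np.median(right[:,0]),np.polyfit(right[:,1],right[:,0],1),"front",np.median(left[:,0]), ct.min(0),ct.max(0))
```

```text
w4 y end 41.8232147868319 [-4.93150343e-03  4.19832051e+01]  rear 56.88727966607252 [4.65823093e-03 5.68268258e+01] front 13.225075254921148 [301 179] [379 261]
w3 y end 41.904102602524716 [-1.19725593e-02  4.21103340e+01]  rear 57.15230120637068 [4.72899686e-04 5.71441315e+01] front 13.622775011991394 [301 180] [379 261]
```

Mortise centre is (0.5797, -0.0339) at yaw -6.8°, and the floor patch measures 50.1 x 87.0 mm. The leaf is centred in the grip. I'll move above the mortise with the leaf 2.5 mm forward.

>>> jog_arm --rows '[0.014, 0.02, 0, 0, 0, 0.1, 1, 0.014, 0.02, 0, 0, 0, 0, 1, 0.014, 0.02, 0, 0, 0, 0, 1, 0.0127, 0.02, -0.02, 0, 0, 0, 1, 0, 0, -0.03, 0, 0, 0, 1, 0, 0, -0.026, 0, 0, 0, 1, 0, 0, 0, 0, 0, 0, 1, 0, 0, 0, 0, 0, 0, 1]'

```text
time_s: 7.05
ee_pos: [0.5442, -0.0299, 0.0742]
eef_rot: [-1.597, 1.568, 3.002]
force: [-0.1, 0.4, -2.4]
grip_width: 0.0185
```

Run:
```python
from h import *
c=grab("wrist","w5"); P,R,o=tool();print(P,tilt(R),o["force"],o["moment"],o["grip_width"])
```

```text
[ 0.54515623 -0.03026399  0.07573898] (array([0.00181154, 0.0367676 , 0.        ]), np.float64(-6.502403695908005)) [ 0.43906423  0.13046943 -2.44597162] [-0.06907266 -0.02813305  0.00793389] 0.01862523152183785
```

View pics/w5.png

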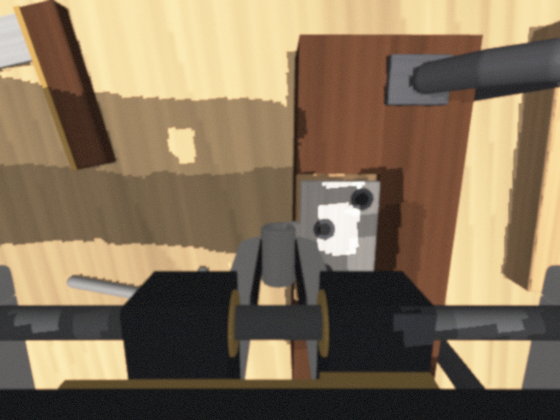

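Run:
```python
from h import *
c=load("pics/w5.npz");p=c["p"]
cv2.imwrite("pics/w5z.png",cv2.resize(p[160:270,285:400,::-1],None,fx=6,fy=6,interpolation=cv2.INTER_NEAREST))
yaw=np.radians(-6.6);x=np.array([np.cos(yaw),np.sin(yaw)]);y=np.array([-x[1],x[0]]);T=np.array([.5447,-.0299])
for u in (310,330,350,370):
    col=p[:,u].astype(int).sum(1); print(u,[int(v) for v in col[166:192]])
for z,uvs in [(.054,[(310,176),(330,176),(350,175.5),(370,175)]),(.060,[(310,175),(350,174)]),(.0728,[(320,181),(360,181),(379,200),(377,240)])]:
    W=onz(c,uvs,z)[:,:2]-T; print(z,(np.c_[W@x,W@y]*1000).round(1).tolist())
```

```text
310 [261, 261, 259, 254, 231, 205, 161, 170, 225, 270, 275, 281, 287, 289, 299, 310, 344, 351, 367, 364, 360, 362, 356, 366, 358, 362]
330 [276, 276, 274, 273, 268, 279, 292, 365, 455, 476, 421, 325, 284, 275, 325, 462, 628, 713, 733, 735, 717, 655, 501, 394, 358, 352]
350 [282, 277, 285, 291, 286, 286, 288, 304, 327, 352, 368, 368, 357, 333, 359, 471, 632, 704, 706, 625, 461, 371, 351, 356, 352, 351]
370 [256, 221, 180, 157, 151, 141, 150, 208, 331, 380, 405, 405, 416, 397, 372, 393, 430, 470, 491, 493, 488, 487, 484, 466, 421, 358]
0.054 [[19.3, 41.7], [31.6, 41.7], [44.0, 42.1], [56.3, 42.4]]
0.06 [[18.7, 43.1], [42.6, 43.7]]
0.0728 [[23.1, 41.3], [45.6, 41.4], [57.1, 30.5], [57.7, 6.5]]
```

View pics/w5z.png

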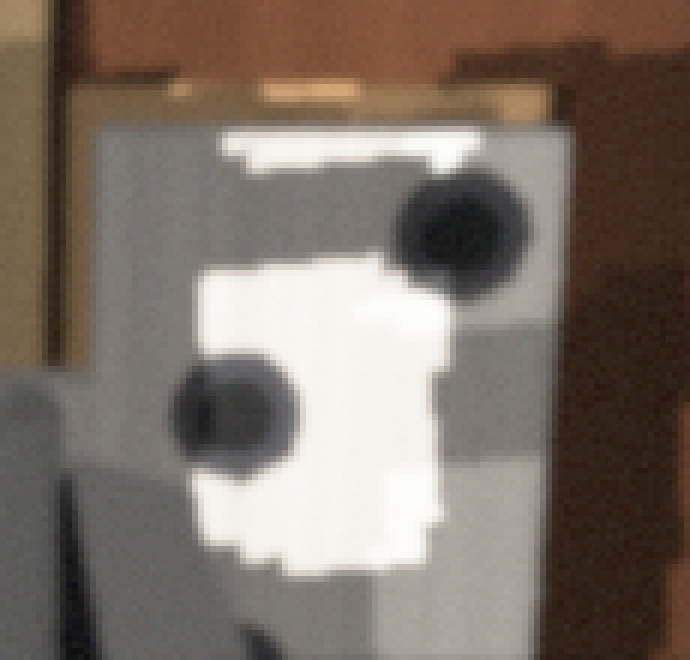

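The +y end gap reads about 2.5 mm where 1.5 mm is ideal. I'll shift 0.9 mm to the left, then lower in small steps.

>>> jog_arm --rows '[0.0001, 0.0009, -0.003, 0, 0, 0, 1, 0, 0, -0.004, 0, 0, 0, 1, 0, 0, -0.003, 0, 0, 0, 1, 0, 0, 0, 0, 0, 0, 1]'

```text
time_s: 7.43
ee_pos: [0.5448, -0.0299, 0.0646]
eef_rot: [-1.769, 1.571, 2.829]
force: [-0.2, 0.9, -2.8]
grip_width: 0.0182
```

>>> jog_arm --rows '[0, 0, -0.001, 0, 0, 0, 1, 0, 0, 0, 0, 0, 0, 1]'

```text
time_s: 7.6
ee_pos: [0.5449, -0.03, 0.0637]
eef_rot: [1.877, 1.571, 0.192]
force: [-0.3, 0.5, -2.5]
grip_width: 0.0185
```

>>> jog_arm --rows '[0, 0, -0.001, 0, 0, 0, 1, 0, 0, 0, 0, 0, 0, 1]'

```text
time_s: 7.77
ee_pos: [0.5449, -0.0299, 0.0626]
eef_rot: [-1.607, 1.571, 2.991]
force: [0.2, -0.5, -3.2]
grip_width: 0.0186
```

>>> jog_arm --rows '[0, 0, -0.0007, 0, 0, 0, 1, 0, 0, 0, 0, 0, 0, 1]'

```text
time_s: 7.93
ee_pos: [0.5449, -0.0299, 0.0619]
eef_rot: [-1.546, 1.571, 3.052]
force: [-0.3, -0.8, -2.6]
grip_width: 0.0188
```

>>> jog_arm --rows '[0, 0, -0.0007, 0, 0, 0, 1, 0, 0, 0, 0, 0, 0, 1]'

```text
time_s: 8.1
ee_pos: [0.5449, -0.0299, 0.0616]
eef_rot: [1.205, 1.571, -0.48]
force: [-3.0, 0.8, 2.1]
grip_width: 0.0186
```

Run:
```python
from h import *
c=grab("wrist","w6"); P,R,o=tool();print(P,tilt(R),o["force"],o["moment"],o["grip_width"])
cv2.imwrite("pics/w6z.png",cv2.resize(c["p"][150:270,280:410,::-1],None,fx=5,fy=5,interpolation=cv2.INTER_NEAREST))
```

```text
[ 0.54494404 -0.02988967  0.06164453] (array([0.00205071, 0.01178094, 0.        ]), np.float64(-6.5580599936552915)) [-3.48959665  0.77608361  4.23135569] [0.03250471 0.61800595 0.02314559] 0.01843987728051249
```

View pics/w6z.png

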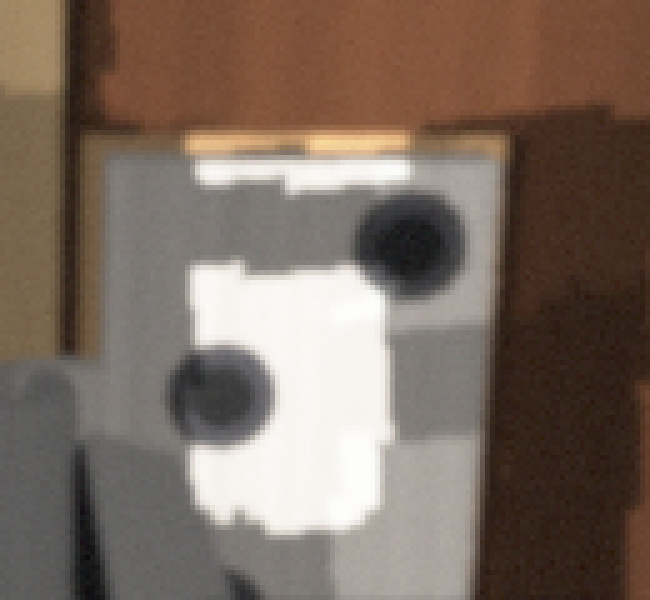

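```bash
cat > gap.py <<'E'
from h import *
def edges(f,us,r0,r1,zc=.060):
    c=load(f"pics/{f}.npz");p=c["p"].astype(int)
    yaw=np.radians(-6.6);x=np.array([np.cos(yaw),np.sin(yaw)]);y=np.array([-x[1],x[0]])
    for u in us: print(u,p[r0:r1,u].sum(1).tolist())
def dist(f,a,b,z):
    c=load(f"pics/{f}.npz"); W=onz(c,[a,b],z); d=(W[1]-W[0])[:2]*1000
    yaw=np.radians(-6.6);x=np.array([np.cos(yaw),np.sin(yaw)]);y=np.array([-x[1],x[0]])
    return (d@x).round(2),(d@y).round(2)
E
python3 - <<'E'
from gap import *
edges("w6",(305,312,325,340,355,370,375),172,188)
c=load("pics/w6.npz");p=c["p"].astype(int)
for v in (185,200,215,230,250): print(v,p[v,370:390].sum(1).tolist())
print(dist("w6",(340,176.3),(340,181.2),.060))
E
```

```text
305 [234, 223, 182, 156, 184, 238, 262, 287, 307, 322, 353, 363, 370, 372, 367, 366]
312 [261, 250, 253, 232, 245, 265, 269, 281, 301, 324, 341, 354, 362, 367, 369, 363]
325 [253, 250, 248, 294, 384, 492, 547, 535, 490, 507, 633, 716, 728, 710, 616, 464]
340 [267, 259, 275, 300, 386, 468, 456, 410, 386, 468, 642, 711, 733, 735, 720, 655]
355 [278, 293, 295, 337, 441, 555, 597, 570, 506, 554, 697, 745, 750, 735, 671, 525]
370 [271, 254, 224, 200, 222, 287, 344, 357, 352, 378, 435, 475, 499, 493, 502, 495]
375 [260, 220, 177, 187, 254, 335, 389, 374, 367, 383, 437, 470, 487, 490, 496, 491]
185 [493, 498, 499, 505, 504, 490, 487, 480, 470, 419, 310, 192, 109, 107, 113, 122, 148, 137, 148, 144]
200 [205, 220, 270, 392, 461, 481, 486, 477, 425, 327, 200, 123, 106, 120, 134, 141, 137, 143, 155, 147]
215 [418, 408, 399, 394, 388, 385, 369, 326, 250, 156, 110, 105, 111, 110, 106, 97, 109, 105, 116, 102]
230 [380, 370, 372, 371, 365, 338, 300, 212, 135, 95, 109, 88, 101, 102, 113, 109, 106, 111, 116, 117]
250 [502, 494, 488, 475, 429, 331, 208, 119, 108, 92, 108, 110, 95, 113, 111, 119, 108, 114, 111, 107]
(np.float64(0.13), np.float64(-2.77))
```

Contact has begun, and the +y end gap is about 2.8 mm, so the leaf is close to the -y end. I'll lift slightly and shift left.

>>> jog_arm --rows '[0, 0, 0.0012, 0, 0, 0, 1, 0.0001, 0.0013, 0, 0, 0, 0, 1, 0, 0, 0, 0, 0, 0, 1]'

```text
time_s: 8.4
ee_pos: [0.545, -0.0284, 0.0623]
eef_rot: [2.911, 1.571, 1.226]
force: [0.2, 0.5, -2.9]
grip_width: 0.0187
```

Run:
```python
from gap import *
c=grab("wrist","w7"); P,R,o=tool();print(P,tilt(R),o["force"],o["moment"],o["grip_width"])
edges("w7",(305,312,325,340,355,370,375),172,188)
cv2.imwrite("pics/w7z.png",cv2.resize(c["p"][150:270,280:410,::-1],None,fx=5,fy=5,interpolation=cv2.INTER_NEAREST))
```

```text
[ 0.54496967 -0.02845574  0.06229274] (array([-0.00214649, -0.0066642 , -0.        ]), np.float64(-6.5505264048763125)) [-0.74584295 -0.40715789 -2.56798046] [ 0.01567096  0.04913141 -0.03366874] 0.018276954961139166
305 [267, 249, 223, 222, 197, 170, 176, 234, 290, 328, 350, 358, 366, 369, 362, 374]
312 [251, 235, 224, 200, 190, 151, 162, 223, 284, 314, 351, 357, 364, 358, 359, 369]
325 [256, 255, 253, 238, 230, 228, 231, 267, 325, 448, 622, 709, 709, 631, 463, 374]
340 [264, 265, 267, 264, 255, 255, 332, 413, 461, 508, 651, 716, 733, 734, 707, 620]
355 [284, 290, 291, 286, 285, 284, 293, 326, 370, 510, 686, 745, 749, 700, 568, 464]
370 [263, 215, 184, 170, 164, 172, 213, 287, 330, 382, 435, 477, 500, 490, 491, 494]
375 [213, 171, 157, 143, 152, 177, 222, 303, 363, 390, 440, 477, 497, 490, 489, 488]
```

View pics/w7z.png

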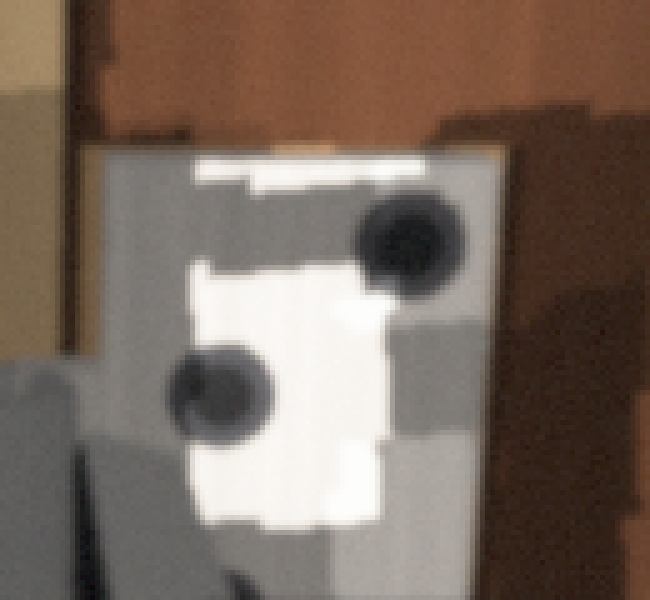

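The end gap is now about 1.4 mm. I'll lower to light contact, then push to the rear wall in small steps.

>>> jog_arm --rows '[0, 0, -0.0009, 0, 0, 0, 1, 0, 0, 0, 0, 0, 0, 1]'

```text
time_s: 8.62
ee_pos: [0.545, -0.0285, 0.0617]
eef_rot: [2.263, 1.571, 0.578]
force: [-1.1, 0.1, 0.6]
grip_width: 0.0188
```

>>> jog_arm --rows '[0.0005, -6e-05, 0, 0, 0, 0, 1, 0, 0, 0, 0, 0, 0, 1]'

```text
time_s: 8.78
ee_pos: [0.5454, -0.0286, 0.0617]
eef_rot: [-1.802, 1.571, 2.796]
force: [-3.3, -0.3, 2.6]
grip_width: 0.0181
```

>>> jog_arm --rows '[0.0005, -6e-05, 0, 0, 0, 0, 1, 0, 0, 0, 0, 0, 0, 1]'

```text
time_s: 8.95
ee_pos: [0.546, -0.0287, 0.0616]
eef_rot: [-1.351, 1.571, -3.036]
force: [-3.9, 0.5, 3.2]
grip_width: 0.0182
```

>>> jog_arm --rows '[0.0005, -6e-05, 0, 0, 0, 0, 1, 0, 0, 0, 0, 0, 0, 1]'

```text
time_s: 9.12
ee_pos: [0.5465, -0.0288, 0.0616]
eef_rot: [-1.524, 1.571, 3.074]
force: [-4.0, 0.6, 4.1]
grip_width: 0.0185
```

>>> jog_arm --rows '[0.0005, -6e-05, 0, 0, 0, 0, 1, 0, 0, 0, 0, 0, 0, 1]'

```text
time_s: 9.28
ee_pos: [0.547, -0.0288, 0.0616]
eef_rot: [0.444, 1.571, -1.241]
force: [-4.8, 0.6, 5.3]
grip_width: 0.0187
```

>>> jog_arm --rows '[0.0005, -6e-05, 0, 0, 0, 0, 1, 0, 0, 0, 0, 0, 0, 1]'

```text
time_s: 9.45
ee_pos: [0.5474, -0.0289, 0.0616]
eef_rot: [-1.635, 1.57, 2.963]
force: [-5.2, 0.8, 6.5]
grip_width: 0.0182
```

>>> jog_arm --rows '[0.0005, -6e-05, 0, 0, 0, 0, 1, 0, 0, 0, 0, 0, 0, 1]'

```text
time_s: 9.62
ee_pos: [0.5474, -0.0289, 0.0616]
eef_rot: [-1.562, 1.569, 3.036]
force: [-8.9, 1.7, 8.0]
grip_width: 0.0184
```

>>> jog_arm --rows '[0.0005, -6e-05, 0, 0, 0, 0, 1, 0, 0, 0, 0, 0, 0, 1]'

```text
time_s: 9.78
ee_pos: [0.5474, -0.0289, 0.0616]
eef_rot: [-1.572, 1.568, 3.026]
force: [-13.7, 0.7, 11.0]
grip_width: 0.0183
```

Run:
```python
from gap import *
c=grab("wrist","w8"); P,R,o=tool();print(P,tilt(R),o["force"],o["moment"],o["grip_width"])
edges("w8",(325,340,355,370,375),172,188)
cv2.imwrite("pics/w8z.png",cv2.resize(c["p"][150:270,280:410,::-1],None,fx=5,fy=5,interpolation=cv2.INTER_NEAREST))
```

```text
[ 0.54742187 -0.02885339  0.06158479] (array([-0.01493101, -0.1605534 , -0.        ]), np.float64(-6.550989297015176)) [-13.93516369   1.82687519  11.76038672] [ 0.22850792  2.46292835 -0.04084993] 0.018639070373995002
325 [267, 263, 252, 234, 241, 245, 271, 303, 363, 469, 628, 710, 731, 733, 724, 684]
340 [271, 269, 266, 256, 251, 251, 317, 414, 450, 487, 624, 711, 732, 718, 637, 472]
355 [286, 277, 277, 277, 269, 283, 298, 324, 370, 500, 682, 742, 754, 748, 734, 687]
370 [221, 176, 159, 154, 163, 154, 222, 310, 362, 393, 424, 470, 489, 500, 491, 493]
375 [201, 165, 159, 156, 157, 169, 213, 291, 349, 385, 426, 465, 492, 497, 500, 496]
```

View pics/w8z.png

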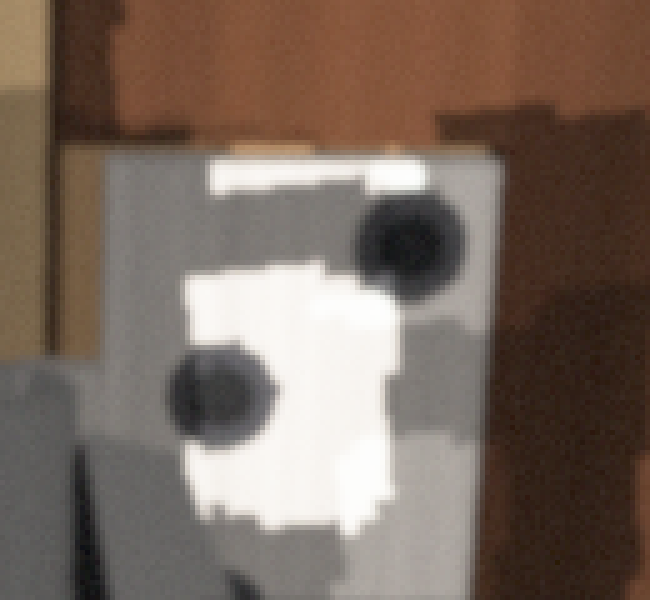

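Rear wall contact at x=0.5474 with Fx around -14 N, and no light strip remains at the rear. I'll relax the push a little, then release by opening partly.

>>> jog_arm --rows '[-0.0004, 5e-05, 0.0006, 0, 0, 0, 1, 0, 0, 0, 0, 0, 0, 1]'

```text
time_s: 10.0
ee_pos: [0.5474, -0.0288, 0.0616]
eef_rot: [-1.652, 1.569, 2.946]
force: [-6.6, 1.1, 1.4]
grip_width: 0.0189
```

>>> jog_arm --rows '[0, 0, 0, 0, 0, 0, 0.7, 0, 0, 0, 0, 0, 0, 0.7, 0, 0, 0, 0, 0, 0, 0.6, 0, 0, 0, 0, 0, 0, 0.6, 0, 0, 0, 0, 0, 0, 0.6, 0, 0, 0, 0, 0, 0, 0.6]'

```text
time_s: 10.5
ee_pos: [0.5482, -0.029, 0.0621]
eef_rot: [1.606, 1.571, -0.079]
force: [0.5, -0.4, 0.4]
grip_width: 0.0375
```

Run:
```python
from gap import *
c=grab("wrist","w9"); P,R,o=tool();print(P,tilt(R),o["force"],o["moment"],o["grip_width"])
cv2.imwrite("pics/w9z.png",cv2.resize(c["p"][150:290,230:410,::-1],None,fx=4,fy=4,interpolation=cv2.INTER_NEAREST))
```

```text
[ 0.54816732 -0.02898102  0.06217172] (array([0.00168349, 0.01358706, 0.        ]), np.float64(-6.557571110656182)) [ 0.16065696 -0.42269729 -0.26260885] [-0.07860855 -0.02818239 -0.0262318 ] 0.03758772815629333
```

View pics/w9z.png

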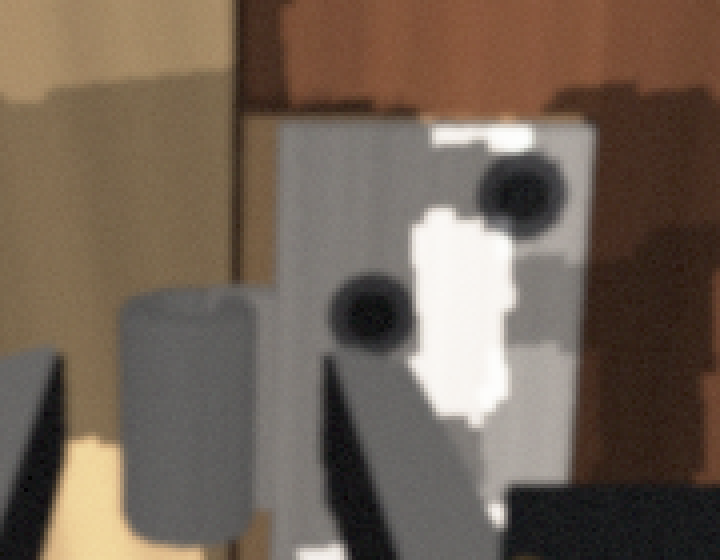

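Released: the knuckle overhangs the front edge, with the fingers clear on both sides. I'll rise and look.

>>> jog_arm --rows '[0, 0, 0.01, 0, 0, 0, 0.6, 0, 0, 0.025, 0, 0, 0, 0.6, 0, 0, 0.035, 0, 0, 0, 0.6, 0, 0, 0.03, 0, 0, 0, 0, 0, 0, 0, 0, 0, 0, 0, 0, 0, 0, 0, 0, 0, 0]'

```text
time_s: 11.05
ee_pos: [0.5488, -0.029, 0.1643]
eef_rot: [1.562, 1.567, -0.123]
force: [0.2, -0.4, -0.6]
grip_width: 0.0542
```

Run:
```python
from gap import *
c=grab("wrist","w10"); P,R,o=tool();print(P,tilt(R),o["force"],o["time_s"])
```

```text
[ 0.54805436 -0.02893891  0.16257073] (array([0.00519158, 0.0481848 , 0.        ]), np.float64(-6.555510682826935)) [0.10240004 0.67870182 0.00217449] 11.1
```

View pics/w10.png

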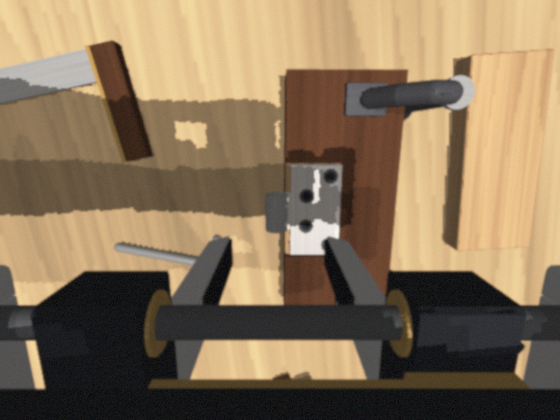

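Run:
```python
from gap import *
c=load("pics/w10.npz");p=c["p"];hsv=cv2.cvtColor(p,cv2.COLOR_RGB2HSV)
m=(hsv[...,1]<75)&(hsv[...,2]>50)
k=m.copy(); k[:,:288]=0; ct=biggest(k,(288,150,350,262)); print("plate",rect_on(c,ct,.060),ct[:,0].min(0),ct[:,0].max(0))
k=m.copy(); k[:,286:]=0; ck=biggest(m,(262,180,286,240)); print("kn",rect_on(c,ck,.066))
X=cloud(c,k&False|((np.indices(m.shape)[0]>168)&(np.indices(m.shape)[0]<240)&(np.indices(m.shape)[1]>293)&(np.indices(m.shape)[1]<337)))
ctr,s,sd,n=plane(X);print(ctr,s,sd,n)
cv2.imwrite("pics/w10z.png",cv2.resize(p[140:270,255:365,::-1],None,fx=5,fy=5,interpolation=cv2.INTER_NEAREST))
for n in ["scene","top"]:
    q=grab(n,n+"1")
t=load("pics/top1.npz"); cv2.imwrite("pics/top1z.png",cv2.resize(t["p"][155:300,235:435,::-1],None,fx=4,fy=4,interpolation=cv2.INTER_CUBIC))
```

```text
plate (array([584.90478516, -37.1033287 ]), [55.93351745605469, 94.17052459716797], np.float32(86.36416)) [288 163] [349 261]
kn (array([546.01812744, -28.99715996]), [18.5896053314209, 37.454978942871094], np.float32(83.69322))
[ 0.58276459 -0.0274663 ] [-0.00021224 -0.00026839  0.05899589] 0.0006914297728806782 2996
```

View pics/w10z.png

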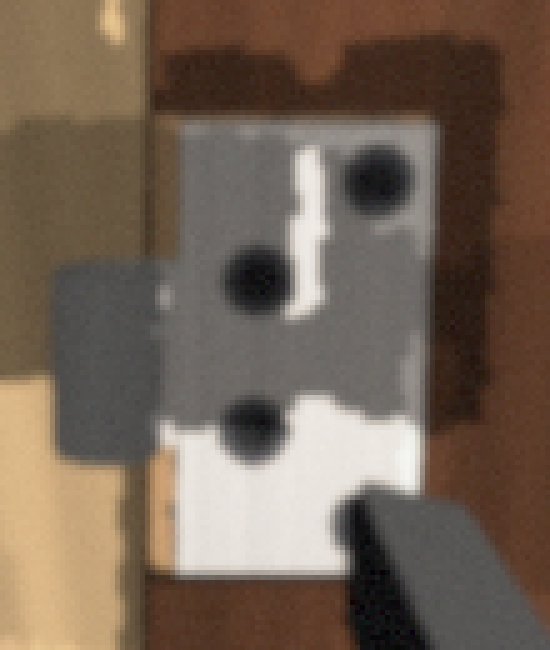

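View pics/scene1.png

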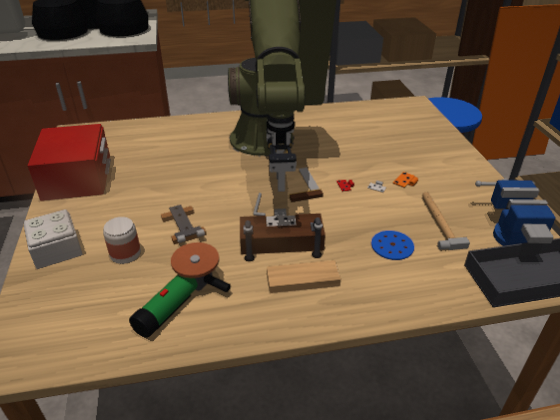

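The jamb plate is flat: slope is 0° and z is 0.059 against 0.060 expected. It sits within the mortise with the knuckle outside. Next I go over the strap leaf at (0.501, -0.315), yaw 15°.

>>> jog_arm --rows '[-0.0047, -0.02, 0, 0, 0, -6.8, 0, -0.0047, -0.0296, 0, 0, 0, -6.8, 0, -0.0047, -0.0296, 0, 0, 0, -6.8, 0, -0.0047, -0.0296, 0, 0, 0, -6.8, 0, -0.0047, -0.0296, 0, 0, 0, -6.8, 0, -0.0047, -0.0296, 0, 0, 0, -6.8, 0, -0.0047, -0.0296, 0, 0, 0, -6.8, 0, -0.0047, -0.0296, 0, 0, 0, -6.8, 0]'

```text
time_s: 11.87
ee_pos: [0.5096, -0.2574, 0.1609]
eef_rot: [-1.058, 1.569, 2.585]
force: [0.5, -0.0, 0.2]
grip_width: 0.0939
```

>>> jog_arm --rows '[-0.0047, -0.0296, 0, 0, 0, -6.8, 0, -0.0047, -0.0296, 0, 0, 0, -6.8, 0, 0, 0, -0.02, 0, 0, -0.3, 0, 0, 0, 0, 0, 0, 0, 0, 0, 0, 0, 0, 0, 0, 0]'

```text
time_s: 12.28
ee_pos: [0.5003, -0.3147, 0.1405]
eef_rot: [-0.912, 1.567, 2.495]
force: [0.6, -0.0, 0.3]
grip_width: 0.0942
```

Run:
```python
from h import *
c=grab("wrist","s1"); P,R,o=tool();print(P,tilt(R),o["force"],o["time_s"],o["qpos"])
```

```text
[ 0.5009597  -0.31461924  0.1416973 ] (array([-0.06771664, -0.08241273, -0.        ]), np.float64(-74.77116894850913)) [ 0.36440047 -0.13802933  0.67629746] 12.3333 [-6.22742512e-01  4.49120951e-01  1.46954221e+00  1.28692575e-04
  1.22478721e+00  6.82215996e-01]
```

View pics/s1.png

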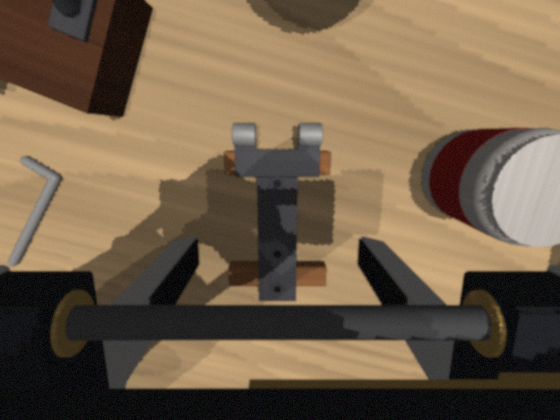

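The strap is centred between the fingers, with the strap body at (277,230), knuckles at (245,135) and (311,135), and bearers clear of the finger zone. I'll measure edges.

Run:
```python
from h import *
c=load("pics/s1.npz");p=c["p"];hsv=cv2.cvtColor(p,cv2.COLOR_RGB2HSV).astype(int)
S,V=hsv[...,1],hsv[...,2]
for v in (200,220,240,285): print(v,[(int(S[v,u]),int(V[v,u])) for u in range(250,306,3)])
m=(S<75)
def row_edges(v,u0):
    a=u0
    while m[v,a]: a-=1
    b=u0
    while m[v,b]: b+=1
    return a+.5,b-.5
yaw=np.radians(15.2);x=np.array([np.cos(yaw),np.sin(yaw)]);y=np.array([-x[1],x[0]]);T=np.array([.5007,-.3147])
mid=[]
for v in list(range(185,260,10))+[290]:
    a,b=row_edges(v,277); W=onz(c,[(a,v),(b,v)],.024)[:,:2]; mid.append(W.mean(0)); print(v,a,b,np.linalg.norm(W[1]-W[0])*1000)
mid=np.array(mid); f=np.polyfit(mid[:,0],mid[:,1],1); print("yaw",np.degrees(np.arctan(f[0])))
# head, knuckles
ct=biggest(m,(225,115,330,305)); L=(onz(c,ct[:,0],.024)[:,:2]-T)*1000; L=np.c_[L@x,L@y]
print("tail x",L[:,0].min()," y head",L[:,1].min(),L[:,1].max())
Lk=(onz(c,ct[:,0],.033)[:,:2]-T)*1000; Lk=np.c_[Lk@x,Lk@y]; print("tip x(z~.033)",Lk[:,0].max())
Lm=(mid-T)*1000; print("mid y in tool-centred strap axes",(Lm@y).round(2),"mean")
```

```text
200 [(95, 78), (99, 80), (103, 72), (38, 34), (9, 28), (33, 31), (41, 31), (18, 29), (8, 31), (8, 33), (24, 32), (77, 30), (41, 31), (18, 29), (22, 35), (39, 33), (93, 77), (106, 82), (92, 80)]
220 [(97, 79), (109, 75), (96, 74), (9, 27), (9, 29), (30, 34), (26, 30), (24, 32), (35, 29), (25, 31), (6, 43), (11, 68), (15, 67), (15, 70), (11, 68), (4, 62), (92, 75), (94, 79), (103, 77)]
240 [(99, 72), (96, 74), (87, 73), (14, 36), (43, 30), (29, 35), (9, 30), (26, 30), (15, 34), (26, 40), (21, 36), (33, 31), (17, 30), (32, 32), (17, 30), (27, 38), (101, 81), (106, 82), (100, 84)]
285 [(133, 121), (133, 121), (135, 113), (36, 63), (4, 60), (4, 60), (12, 62), (10, 51), (5, 56), (15, 51), (9, 56), (16, 63), (16, 65), (8, 63), (12, 66), (60, 85), (134, 146), (138, 144), (132, 147)]
185 256.5 297.5 37.97446511180874
195 257.5 296.5 36.3948344078057
205 256.5 296.5 37.61187128644187
215 257.5 297.5 37.89878551739722
225 257.5 297.5 38.1903377120232
235 257.5 296.5 37.52420652142372
245 257.5 295.5 36.84727553473603
255 277.5 276.5 0.9772802712819232
290 258.5 295.5 37.17602864387907
yaw 15.063888584213965
tail x -97.0769856484541  y head -39.48638028223697 41.90357758603555
tip x(z~.033) 75.68954193671826
mid y in tool-centred strap axes [0.91 0.93 1.42 0.49 0.5  1.   1.5  1.03 1.1 ] mean
```

>>> jog_arm --rows '[0.0005, 0.0011, -0.02, 0, 0, -0.1, 0, 0, 0, -0.035, 0, 0, 0, 0, 0, 0, -0.035, 0, 0, 0, 0, 0, 0, -0.025, 0, 0, 0, 0, 0, 0, 0, 0, 0, 0, 0, 0, 0, 0, 0, 0, 0, 0]'

```text
time_s: 12.83
ee_pos: [0.5019, -0.3135, 0.0276]
eef_rot: [-0.916, 1.57, 2.489]
force: [0.5, -0.1, 0.6]
grip_width: 0.0939
```

Run:
```python
from h import *
c=grab("wrist","s2"); P,R,o=tool();print(P,tilt(R),o["force"],o["time_s"])
```

```text
[ 0.50253594 -0.31421083  0.02896122] (array([0.05272161, 0.07791864, 0.        ]), np.float64(-74.88781206855103)) [-0.67205937 -0.680416    0.42719779] 12.8833
```

View pics/s2.png

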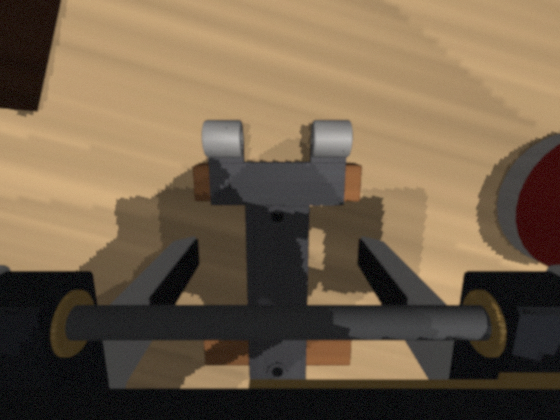

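Centred at col 277 between the fingers. I'll lower and close.

>>> jog_arm --rows '[0, 0, -0.012, 0, 0, 0, 0, 0, 0, -0.0105, 0, 0, 0, 0, 0, 0, 0, 0, 0, 0, 0, 0, 0, 0, 0, 0, 0, 0.5, 0, 0, 0, 0, 0, 0, 0.6, 0, 0, 0, 0, 0, 0, 0.8, 0, 0, 0, 0, 0, 0, 1, 0, 0, 0, 0, 0, 0, 1]' --squeeze 50

```text
time_s: 13.55
ee_pos: [0.5017, -0.3144, 0.005]
eef_rot: [2.25, 1.57, -0.629]
force: [-0.1, -1.0, -1.0]
grip_width: 0.0642
```

>>> jog_arm --rows '[0, 0, 0, 0, 0, 0, 1, 0, 0, 0, 0, 0, 0, 1, 0, 0, 0, 0, 0, 0, 1, 0, 0, 0, 0, 0, 0, 1, 0, 0, 0, 0, 0, 0, 1, 0, 0, 0, 0, 0, 0, 1, 0, 0, 0, 0, 0, 0, 1]'

```text
time_s: 14.13
ee_pos: [0.5015, -0.3141, 0.0046]
eef_rot: [-1.18, 1.57, 2.224]
force: [-0.3, 1.2, 2.0]
grip_width: 0.0375
```

Run:
```python
from h import *
c=grab("wrist","s3"); P,R,o=tool();print(P,tilt(R),o["force"],o["time_s"],o["grip_width"])
```

```text
[ 0.50155326 -0.31413526  0.00463821] (array([-0.01277687, -0.0092007 , -0.        ]), np.float64(-74.95589476891132)) [-1.91687959  3.21299129  1.52567947] 14.1833 0.037331170602666455
```

>>> jog_arm --rows '[0, 0, 0, 0, 0, 0, 1, 0, 0, 0.01, 0, 0, 0, 1, 0, 0, 0.025, 0, 0, 0, 1, 0, 0, 0.035, 0, 0, 0, 1, 0, 0, 0.035, 0, 0, 0, 1, 0, 0, 0.015, 0, 0, 0, 1, 0, 0, 0, 0, 0, 0, 1, 0, 0, 0, 0, 0, 0, 1]'

```text
time_s: 14.85
ee_pos: [0.5015, -0.3143, 0.1247]
eef_rot: [2.122, 1.57, -0.758]
force: [-0.2, 0.7, -5.1]
grip_width: 0.0366
```

Run:
```python
from h import *
c=grab("wrist","s4"); P,R,o=tool();print(P,tilt(R),o["force"],o["moment"],o["time_s"],o["grip_width"])
```

```text
[ 0.50099252 -0.31391903  0.1233451 ] (array([-0.05454082, -0.08705583, -0.        ]), np.float64(-74.96050980322393)) [-0.22657113 -0.38791472 -4.70910305] [ 0.0175414   0.01067563 -0.00587213] 14.9 0.03718387809966408
```

View pics/s4.png

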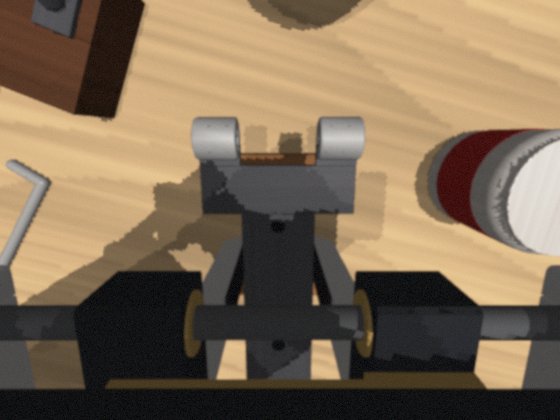

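The strap is held, with knuckles at (216,138) and (340,138). I'll check its level and pose in the tool frame.

```bash
cat > strap.py <<'E'
from h import *
def check(f,P,jaw):
    c=load(f"pics/{f}.npz");p=c["p"]; h,w=p.shape[:2]; vv,uu=np.indices((h,w))
    yaw=np.radians(jaw+90);x=np.array([np.cos(yaw),np.sin(yaw)]);y=np.array([-x[1],x[0]])
    m=((vv>172)&(vv<208)&(uu>206)&(uu<350))|((vv>=208)&(vv<285)&(uu>250)&(uu<308))
    ctr,s,sd,n=plane(cloud(c,m)); print("plane ctr rel",(ctr-P[:2])@x*1000,(ctr-P[:2])@y*1000,"z rel TCP",(s[2]-P[2])*1000,"slope x,y deg",np.degrees(s[:2]@x),np.degrees(s[:2]@y),sd,n)
    # knuckles: crest from depth
    for a,b in ((196,236),(320,361)):
        X=cloud(c,(vv>120)&(vv<158)&(uu>a)&(uu<b)); L=np.c_[(X[:,:2]-P[:2])@x,(X[:,:2]-P[:2])@y,X[:,2]-P[2]]*1000
        L=L[L[:,2]>np.percentile(L[:,2],95)-12]
        A=np.c_[2*L[:,0],2*L[:,2],np.ones(len(L))]; q=np.linalg.lstsq(A,L[:,0]**2+L[:,2]**2,rcond=None)[0]
        print("knuckle axis x,z,r",q[0],q[1],np.sqrt(q[2]+q[0]**2+q[1]**2),"y",np.percentile(L[:,1],[1,50,99]).round(1),"ztop",np.percentile(L[:,2],97))
E
python3 - <<'E'
from strap import *
check("s4",np.array([.5013,-.3141,.1240]),-74.96)
c=load("pics/s4.npz");p=c["p"].astype(int)
for v in (130,140,150): print(v,p[v,185:200].sum(1).tolist(),p[v,232:246].sum(1).tolist(),p[v,310:324].sum(1).tolist(),p[v,356:372].sum(1).tolist())
E
```

```text
plane ctr rel 25.930662027230202 -0.8236630701030807 z rel TCP 18.895439234686783 slope x,y deg -0.3550455946559492 -0.1398083101354557 0.0005692962506150277 9111
knuckle axis x,z,r 65.48902065543118 24.54755428931154 8.145440092974066 y [18.9 27.3 36. ] ztop 33.14978033210896
knuckle axis x,z,r 65.57315021718857 24.342632666732232 8.436975698850715 y [-37.6 -28.6 -19.8] ztop 33.27175433229129
130 [522, 524, 525, 524, 511, 492, 484, 479, 486, 498, 504, 510, 506, 512, 511] [497, 458, 395, 332, 296, 306, 321, 398, 469, 510, 514, 505, 485, 472] [431, 426, 428, 423, 419, 396, 338, 247, 214, 215, 294, 391, 470, 504] [504, 521, 505, 510, 517, 503, 506, 481, 471, 472, 489, 497, 499, 495, 498, 497]
140 [513, 511, 510, 517, 514, 506, 491, 503, 521, 534, 536, 538, 542, 545, 538] [601, 561, 467, 382, 385, 414, 390, 379, 449, 504, 523, 516, 487, 466] [424, 429, 430, 419, 409, 357, 291, 261, 246, 244, 305, 410, 504, 562] [595, 607, 603, 602, 597, 597, 594, 569, 508, 473, 473, 475, 481, 478, 483, 480]
150 [532, 531, 539, 543, 534, 539, 528, 499, 459, 442, 437, 440, 446, 449, 440] [464, 466, 439, 374, 302, 264, 255, 266, 354, 447, 499, 497, 487, 457] [446, 445, 447, 439, 418, 333, 237, 189, 199, 241, 320, 382, 417, 425] [459, 454, 464, 470, 474, 472, 460, 481, 487, 492, 486, 495, 499, 502, 494, 492]
```

The strap is level to about 0.35° and its knuckle axis is 65.5-66 mm ahead of the TCP. I'll move to a standoff in front of the block: tool at (0.442, -0.017), jaw yaw -96.7°.

>>> jog_arm --rows '[-0.0066, 0.02, 0, 0, 0, -2.4, 1, -0.0066, 0.034, 0, 0, 0, -2.4, 1, -0.0066, 0.034, 0, 0, 0, -2.4, 1, -0.0066, 0.034, 0, 0, 0, -2.4, 1, -0.0066, 0.034, 0, 0, 0, -2.4, 1, -0.0066, 0.034, 0, 0, 0, -2.4, 1, -0.0066, 0.034, 0, 0, 0, -2.4, 1, -0.0066, 0.034, 0, 0, 0, -2.4, 1]'

```text
time_s: 15.57
ee_pos: [0.4472, -0.0546, 0.1229]
eef_rot: [-0.122, 1.568, 2.944]
force: [1.0, 0.2, -4.3]
grip_width: 0.0373
```

>>> jog_arm --rows '[-0.0064, 0.0393, 0, 0, 0, -2.5, 1, 0, 0, -0.02, 0, 0, 0, 1, 0, 0, -0.02, 0, 0, 0, 1, 0, 0, -0.02, 0, 0, 0, 1, 0, 0, 0, 0, 0, 0, 1, 0, 0, 0, 0, 0, 0, 1, 0, 0, 0, 0, 0, 0, 1]'

```text
time_s: 16.15
ee_pos: [0.4424, -0.0171, 0.0649]
eef_rot: [-0.038, 1.57, 2.987]
force: [0.4, -0.2, -3.8]
grip_width: 0.0367
```

Run:
```python
from h import *
c=grab("wrist","s5"); P,R,o=tool();print(P,tilt(R),o["force"],o["moment"],o["time_s"],o["grip_width"])
```

```text
[ 0.44272128 -0.01715714  0.06528409] (array([0.00485259, 0.03559048, 0.        ]), np.float64(-96.67675365318537)) [-0.50467915 -0.24850922 -3.66606208] [ 0.03465397  0.04734843 -0.04564217] 16.2 0.03735545577139695
```

View pics/s5.png

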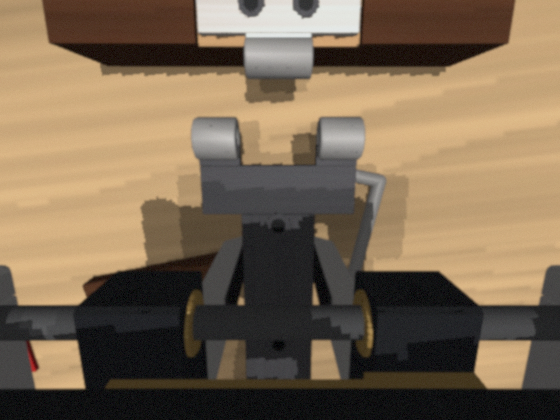

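The strap knuckles straddle cols 240-318 and the jamb knuckle is at cols 244-312, so y is roughly lined up. I'll descend to the joining height and measure.

>>> jog_arm --rows '[0, 0, -0.012, 0, 0, 0, 1, 0, 0, -0.0123, 0, 0, 0, 1, 0, 0, 0, 0, 0, 0, 1, 0, 0, 0, 0, 0, 0, 1]'

```text
time_s: 16.53
ee_pos: [0.4425, -0.0171, 0.0409]
eef_rot: [-3.113, 1.571, -0.087]
force: [-0.6, -0.2, -4.1]
grip_width: 0.0373
```

Run:
```python
from strap import *
c=grab("wrist","s6"); P,R,o=tool();print(P,tilt(R),o["force"],o["time_s"],o["grip_width"])
check("s6",P,tilt(R)[1])
cv2.imwrite("pics/s6z.png",cv2.resize(c["p"][0:220,170:385,::-1],None,fx=3.7,fy=2.7,interpolation=cv2.INTER_CUBIC))
```

```text
[ 0.44280889 -0.01709054  0.04123774] (array([0.00697561, 0.05303796, 0.        ]), np.float64(-96.66773063368683)) [ 0.03445646  0.42169922 -2.51968906] 16.5833 0.0367266975051615
plane ctr rel 25.677026310021255 -0.6291784547014531 z rel TCP 17.871507872411243 slope x,y deg -0.3735945259648675 -0.11221737393138471 0.0005655334787960508 9076
knuckle axis x,z,r 65.26278564161787 23.450888169379315 8.24440851898612 y [19.  27.4 36.2] ztop 32.13727350404798
knuckle axis x,z,r 65.31100045920385 23.353245866063805 8.44010024993209 y [-37.5 -28.5 -19.6] ztop 32.21171857182247
```

View pics/s6z.png

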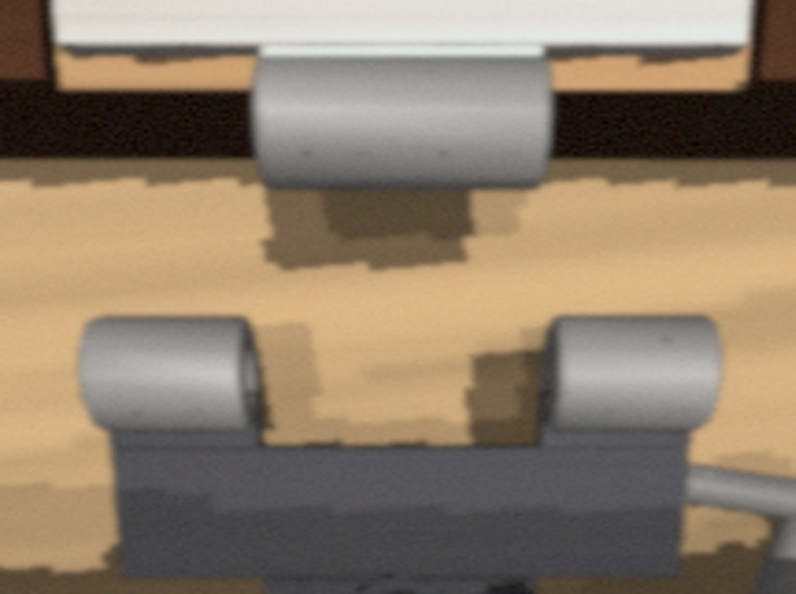

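```bash
cat > join.py <<'E'
from h import *
def axes(jaw):
    yaw=np.radians(jaw+90);x=np.array([np.cos(yaw),np.sin(yaw)]);return x,np.array([-x[1],x[0]])
def circ(L,r=10.):
    from scipy.optimize import least_squares
    f=lambda q:np.hypot(L[:,0]-q[0],L[:,2]-q[1])-r
    s=least_squares(f,[np.median(L[:,0]),L[:,2].max()-10],loss="soft_l1",f_scale=.5); return s.x,np.std(f(s.x))
def join(f,P,jaw,boxes):
    c=load(f"pics/{f}.npz"); h,w=c["p"].shape[:2]; vv,uu=np.indices((h,w)); x,y=axes(jaw)
    out=[]
    for n,(u0,v0,u1,v1) in boxes.items():
        X=cloud(c,(vv>=v0)&(vv<=v1)&(uu>=u0)&(uu<=u1)); L=np.c_[(X[:,:2]-P[:2])@x,(X[:,:2]-P[:2])@y,X[:,2]-P[2]]*1000
        top=np.percentile(L[:,2],97); L=L[L[:,2]>top-6]
        q,sd=circ(L); print(n,"x %.2f z %.2f sd %.2f"%(q[0],q[1],sd),"ztop %.2f"%top,"n",len(L))
E
python3 - <<'E'
from join import *
P=np.array([.4427,-.0171,.0410]);jaw=-96.67
# boxes in full-res pixels: crop scale 3.7 x, 2.7 y, offset 170,0
join("s6",P,jaw,{"jamb":(246,24,312,66),"sL":(200,121,232,156),"sR":(323,121,357,156)})
c=load("pics/s6.npz");p=c["p"].astype(int)
def sub(vals,i0):  # strongest gradient position
    g=np.diff(cv2.GaussianBlur(np.float32(vals)[:,None],(1,3),0)[:,0]); return g
x,y=axes(jaw)
g=cv2.cvtColor(c["p"],cv2.COLOR_RGB2GRAY).astype(float)
def edge_u(v0,v1,u0,u1,sign):
    r=g[v0:v1,u0:u1].mean(0); d=np.diff(r)*sign; k=d.argmax(); a=d[max(k-1,0):k+2]; return u0+k+.5+(((a*[-1,0,1]).sum()/a.sum()) if len(a)==3 else 0)
def edge_v(u0,u1,v0,v1,sign):
    r=g[v0:v1,u0:u1].mean(1); d=np.diff(r)*sign; k=d.argmax(); a=d[max(k-1,0):k+2]; return v0+k+.5+((a*[-1,0,1]).sum()/a.sum())
jl=edge_u(34,52,232,248,1); jr=edge_u(34,52,312,326,-1); print("jamb L/R edges px",jl,jr)
print(p[35,232:250].sum(1).tolist(),p[35,310:326].sum(1).tolist())
for v in (30,40,50,60): print(v,[edge_u(v-1,v+2,232,248,1),edge_u(v-1,v+2,312,326,-1)])
for v in (125,135,145,152):
    print(v,p[v,188:196].sum(1).tolist(),"|",p[v,230:246].sum(1).tolist(),"|",p[v,312:324].sum(1).tolist(),"|",p[v,358:370].sum(1).tolist())
E
```

```text
jamb x 105.40 z 21.70 sd 0.63 ztop 32.60 n 2744
sL x 65.54 z 21.64 sd 0.56 ztop 32.40 n 1182
sR x 65.57 z 21.76 sd 0.55 ztop 32.47 n 1253
jamb L/R edges px 237.55715756951597 318.596838936277
[80, 77, 60, 53, 94, 202, 341, 450, 511, 527, 523, 533, 533, 526, 531, 526, 529, 519] [496, 488, 487, 489, 492, 490, 477, 449, 364, 260, 140, 77, 77, 72, 87, 73]
30 [np.float64(239.359649122807), np.float64(315.55882352941177)]
40 [np.float64(237.50828729281767), np.float64(318.61304347826086)]
50 [np.float64(238.36080586080587), np.float64(318.5579268292683)]
60 [np.float64(240.46), np.float64(317.1621621621622)]
125 [531, 525, 514, 489, 444, 427, 433, 427] | [420, 421, 408, 391, 351, 281, 223, 212, 281, 384, 438, 447, 456, 457, 457, 454] | [421, 424, 415, 400, 367, 283, 214, 211, 273, 355, 417, 432] | [423, 419, 413, 417, 421, 416, 434, 449, 461, 466, 472, 466]
135 [514, 503, 478, 466, 476, 500, 499, 497] | [551, 562, 538, 494, 418, 343, 343, 355, 323, 283, 327, 381, 416, 426, 436, 432] | [221, 212, 208, 197, 197, 202, 195, 223, 283, 390, 466, 518] | [554, 547, 547, 548, 537, 525, 488, 498, 508, 511, 516, 515]
145 [506, 494, 487, 448, 433, 436, 448, 449] | [503, 501, 511, 488, 430, 347, 280, 272, 252, 208, 201, 264, 351, 401, 414, 416] | [208, 223, 206, 174, 163, 140, 166, 211, 278, 363, 412, 442] | [499, 498, 498, 485, 492, 485, 497, 507, 513, 514, 521, 516]
152 [511, 506, 526, 510, 498, 460, 408, 377] | [400, 416, 403, 411, 393, 335, 274, 216, 194, 164, 159, 187, 251, 338, 404, 414] | [217, 211, 211, 163, 151, 169, 184, 233, 285, 335, 363, 368] | [398, 401, 404, 418, 432, 470, 502, 507, 514, 503, 513, 504]
```

Jamb bore is 39.85 mm ahead of the strap bore with a height difference of about 0 mm and a y offset of about 0.3 mm. I'll check whether the 0.37° slope is real by comparing with reference planes from the same camera.

Run:
```python
from join import *
def pl(f,jaw,boxes):
    c=load(f"pics/{f}.npz"); vv,uu=np.indices(c["p"].shape[:2]); x,y=axes(jaw)
    m=np.zeros(vv.shape,bool)
    for u0,v0,u1,v1 in boxes: m|=(vv>=v0)&(vv<=v1)&(uu>=u0)&(uu<=u1)
    ctr,s,sd,n=plane(cloud(c,m)); print(f,"z",s[2],"slope x,y",np.degrees(s[:2]@x),np.degrees(s[:2]@y),sd,n)
pl("s1",-74.86,[(260,190,294,250),(240,155,316,172)])
pl("s2",-74.9,[(250,212,305,300),(215,172,340,198)])
pl("s3",-74.9,[(250,212,308,280),(206,174,350,205)])
pl("s4",-74.96,[(250,212,308,280),(206,174,350,205)])
pl("s6",-96.67,[(250,212,308,280),(206,174,350,205)])
pl("s6",-96.67,[(190,0,370,14)])
pl("s6",-96.67,[(90,0,180,20),(380,0,470,20)])
```

```text
s1 z 0.022910021413604393 slope x,y -0.03685408088249304 0.022365705153272405 0.0006360116677746663 3408
s2 z 0.02299105419708504 slope x,y -0.14309832280456225 -0.03764296556591974 0.0005655634351524145 8091
s3 z 0.02299162285225623 slope x,y -0.14783648776683744 0.006616553761106807 0.000583953156235347 8453
s4 z 0.14289596047850345 slope x,y -0.3421437791036846 -0.1400008460989322 0.000568635012877313 8438
s6 z 0.059109876388186336 slope x,y -0.36002113630003335 -0.10471790830201032 0.0005674803968709719 8412
s6 z 0.05896383052364996 slope x,y -2.573241076221735 -0.05056741283369126 0.0006366220990221962 2623
s6 z 0.05897557992838378 slope x,y -1.3086545830182028 -0.05139613799033864 0.0006228534471149731 3685
```

Lifting caused a sag of about 0.2° in pitch and 0.1° in roll, so I'll trim those. Then I'll advance 18 mm and check again.

>>> jog_arm --rows '[0.005, -0.0006, -0.0002, 0.08, -0.21, 0, 1, 0.005, -0.0009, 0, 0, 0, 0, 1, 0.005, -0.0006, 0, 0, 0, 0, 1, 0.0029, -0.0003, 0, 0, 0, 0, 1, 0, 0, 0, 0, 0, 0, 1, 0, 0, 0, 0, 0, 0, 1]'

```text
time_s: 17.08
ee_pos: [0.4603, -0.0193, 0.0401]
eef_rot: [-2.619, 1.567, 0.406]
force: [-0.4, -0.2, -3.3]
grip_width: 0.0368
```

Run:
```python
from h import *
c=grab("wrist","s7"); P,R,o=tool();print(P,tilt(R),o["force"],o["time_s"],o["grip_width"])
cv2.imwrite("pics/s7z.png",cv2.resize(c["p"][0:220,170:385,::-1],None,fx=3.7,fy=2.7,interpolation=cv2.INTER_CUBIC))
```

```text
[ 0.46017931 -0.01933167  0.04005391] (array([-0.08189561,  0.19096205,  0.        ]), np.float64(-96.65750791304363)) [-0.32632827 -0.04294993 -3.71645945] 17.1333 0.03728250272200063
```

View pics/s7z.png

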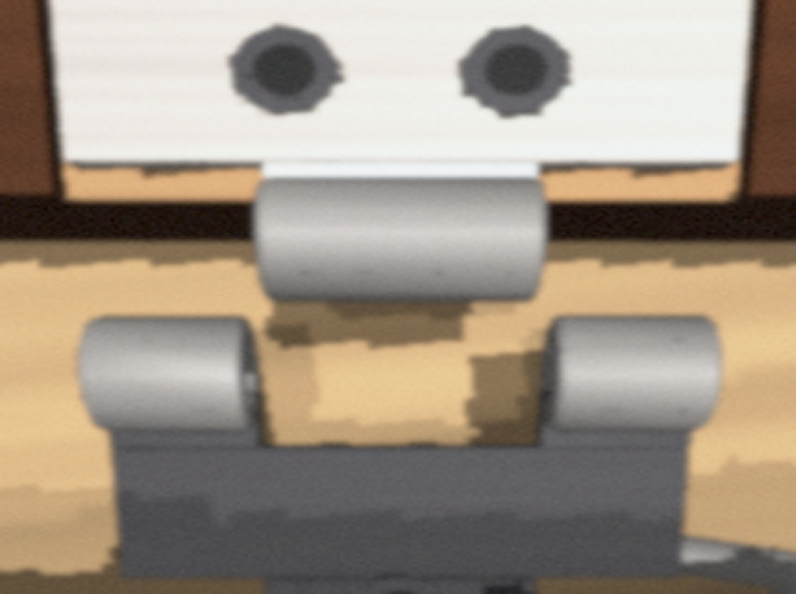

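The jamb knuckle (crop cols 254-547) is centred in the strap gap (248-552). I'll measure again.

Run:
```python
from join import *
P=np.array([.4602,-.0193,.0401]);jaw=-96.66
join("s7",P,jaw,{"jamb":(246,69,312,108),"sL":(200,121,232,156),"sR":(323,121,357,156)})
c=load("pics/s7.npz"); vv,uu=np.indices(c["p"].shape[:2]); x,y=axes(jaw)
m=((vv>=212)&(vv<=280)&(uu>=250)&(uu<=308))|((vv>=174)&(vv<=205)&(uu>=206)&(uu<=350))
ctr,s,sd,n=plane(cloud(c,m)); print("strap slope",np.degrees(s[:2]@x),np.degrees(s[:2]@y),s[2])
m=(vv<55)&(uu>190)&(uu<365)
ctr,s,sd,n=plane(cloud(c,m)); print("jamb plate slope",np.degrees(s[:2]@x),np.degrees(s[:2]@y),s[2])
p=c["p"].astype(int)
for v in (75,85,95): print(v,p[v,234:246].sum(1).tolist(),p[v,310:322].sum(1).tolist())
for v in (125,135,145): print(v,p[v,230:240].sum(1).tolist(),p[v,314:326].sum(1).tolist())
```

```text
jamb x 87.89 z 22.63 sd 0.60 ztop 33.39 n 2607
sL x 65.75 z 21.99 sd 0.58 ztop 32.84 n 1175
sR x 65.88 z 22.00 sd 0.58 ztop 32.85 n 1249
strap slope -0.17439409351929525 0.020713675102758577 0.05838976629250764
jamb plate slope -0.17995168513104598 -0.07340344058201521 0.05901126096966406
75 [156, 178, 184, 202, 291, 402, 479, 511, 526, 524, 521, 524] [500, 499, 497, 495, 501, 483, 441, 357, 255, 191, 184, 174]
85 [66, 71, 78, 147, 285, 438, 544, 592, 614, 625, 623, 625] [619, 625, 627, 628, 616, 596, 511, 379, 220, 107, 63, 52]
95 [374, 345, 328, 320, 328, 370, 436, 467, 492, 502, 501, 503] [525, 529, 527, 529, 517, 502, 434, 365, 325, 316, 316, 314]
125 [462, 452, 451, 438, 388, 310, 250, 234, 309, 382] [478, 454, 416, 339, 250, 228, 314, 396, 457, 474, 491, 489]
135 [615, 612, 598, 544, 447, 333, 250, 230, 259, 300] [250, 235, 221, 214, 214, 246, 310, 434, 522, 574, 590, 591]
145 [553, 555, 553, 530, 474, 380, 320, 312, 281, 252] [237, 208, 176, 151, 162, 222, 310, 394, 461, 499, 521, 517]
```

Remaining: 22.1 mm forward and 0.6 mm up. Lateral is centred and the slopes match the seated leaf. I'll advance 18 mm first.

>>> jog_arm --rows '[0, 0, 0.0006, 0, 0, 0, 1, 0.005, -0.0006, 0, 0, 0, 0, 1, 0.005, -0.0006, 0, 0, 0, 0, 1, 0.004, -0.0005, 0, 0, 0, 0, 1, 0.004, -0.0004, 0, 0, 0, 0, 1, 0, 0, 0, 0, 0, 0, 1, 0, 0, 0, 0, 0, 0, 1]'

```text
time_s: 17.72
ee_pos: [0.4784, -0.0215, 0.0406]
eef_rot: [-2.621, 1.567, 0.404]
force: [-0.2, 0.2, -3.9]
grip_width: 0.0371
```

Run:
```python
from join import *
c=grab("wrist","s8"); P,R,o=tool();print(P,tilt(R),o["force"],o["moment"],o["time_s"],o["grip_width"])
cv2.imwrite("pics/s8z.png",cv2.resize(c["p"][0:220,170:385,::-1],None,fx=3.7,fy=2.7,interpolation=cv2.INTER_CUBIC))
join("s8",P,tilt(R)[1],{"jamb":(246,109,310,150),"sL":(200,121,232,156),"sR":(323,121,357,156)})
```

```text
[ 0.47816026 -0.02146344  0.04059494] (array([-0.08299121,  0.18813475,  0.        ]), np.float64(-96.65977741380145)) [-0.26156698  0.00708541 -3.71419304] [0.01478219 0.06106193 0.00938369] 17.7667 0.0369585237736492
jamb x 69.85 z 22.10 sd 0.55 ztop 32.92 n 2558
sL x 65.83 z 21.98 sd 0.56 ztop 32.79 n 1180
sR x 65.87 z 21.98 sd 0.58 ztop 32.79 n 1248
```

View pics/s8z.png

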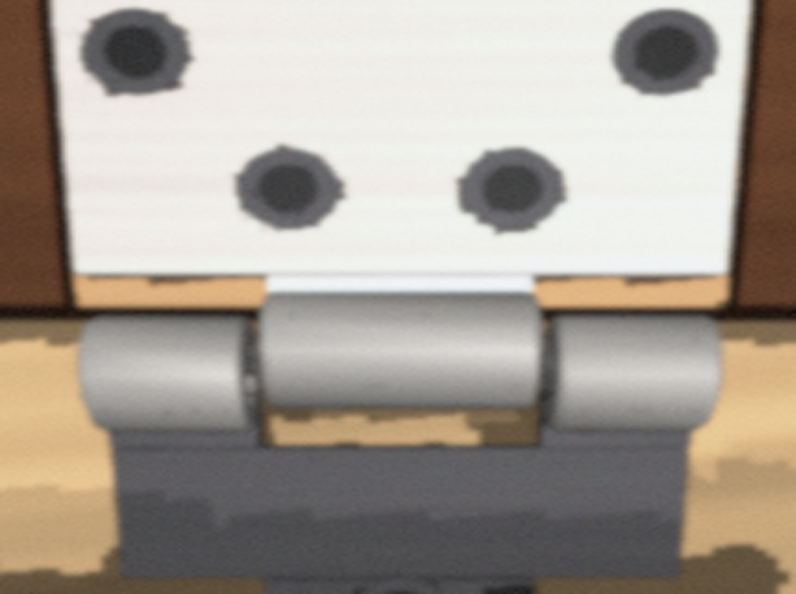

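Remaining: 4.0 mm forward, 0.1 mm up and 0.2 mm to the right.

>>> jog_arm --rows '[0.002, -0.0003, 0.0001, 0, 0, 0, 1, 0.002, -0.0003, 0, 0, 0, 0, 1, 0, 0, 0, 0, 0, 0, 1, 0, 0, 0, 0, 0, 0, 1, 0, 0, 0, 0, 0, 0, 1]'

```text
time_s: 18.18
ee_pos: [0.4822, -0.0221, 0.0408]
eef_rot: [-2.649, 1.567, 0.376]
force: [-0.7, 0.5, -3.3]
grip_width: 0.0368
```

Run:
```python
from join import *
c=grab("wrist","s9"); P,R,o=tool();print(P,tilt(R),o["force"],o["moment"],o["time_s"],o["grip_width"],o["joint_vel"].round(4))
cv2.imwrite("pics/s9z.png",cv2.resize(c["p"][0:220,170:385,::-1],None,fx=3.7,fy=2.7,interpolation=cv2.INTER_CUBIC))
join("s9",P,tilt(R)[1],{"jamb":(246,119,310,158),"sL":(200,121,232,156),"sR":(323,121,357,156)})
vv,uu=np.indices(c["p"].shape[:2]); x,y=axes(tilt(R)[1])
m=((vv>=212)&(vv<=280)&(uu>=250)&(uu<=308))|((vv>=174)&(vv<=205)&(uu>=206)&(uu<=350))
ctr,s,sd,n=plane(cloud(c,m)); print("strap slope",np.degrees(s[:2]@x),np.degrees(s[:2]@y))
m=(vv<90)&(uu>200)&(uu<355)
ctr,s,sd,n=plane(cloud(c,m)); print("jamb plate slope",np.degrees(s[:2]@x),np.degrees(s[:2]@y),s[2])
p=c["p"].astype(int)
for v in (128,136,146): print(v,p[v,230:246].sum(1).tolist(),p[v,310:326].sum(1).tolist())
for n in ("scene","top"):
    q=grab(n,n+"2")
q=load("pics/scene2.npz"); cv2.imwrite("pics/scene2z.png",cv2.resize(q["p"][150:300,180:380,::-1],None,fx=4,fy=4,interpolation=cv2.INTER_CUBIC))
```

```text
[ 0.48221691 -0.02205093  0.04082475] (array([-0.07967812,  0.20532886,  0.        ]), np.float64(-96.65656425728376)) [ 0.64710553 -0.34171571 -2.96181818] [ 0.06482102  0.04475549 -0.01586669] 18.2333 0.03729184582882665 [ 0.0003  0.0009  0.0003  0.0001 -0.0001  0.001 ]
jamb x 65.72 z 21.87 sd 0.56 ztop 32.61 n 2499
sL x 65.65 z 21.97 sd 0.56 ztop 32.74 n 1181
sR x 65.76 z 22.00 sd 0.57 ztop 32.75 n 1253
strap slope -0.15977102283550135 -0.007905139728727617
jamb plate slope -0.2102372481597037 -0.02964800513892593 0.05899992930117816
128 [495, 498, 487, 461, 394, 311, 268, 254, 247, 280, 378, 458, 490, 509, 518, 521] [504, 498, 497, 473, 439, 363, 274, 236, 207, 228, 298, 389, 473, 491, 513, 508]
136 [634, 632, 617, 558, 466, 338, 300, 320, 343, 336, 398, 495, 547, 566, 567, 566] [623, 626, 623, 599, 521, 402, 292, 256, 270, 260, 327, 432, 529, 581, 601, 601]
146 [534, 540, 543, 526, 473, 369, 279, 232, 210, 233, 317, 404, 469, 499, 504, 510] [551, 562, 545, 534, 454, 331, 213, 185, 206, 244, 331, 399, 459, 493, 509, 504]
```

View pics/s9z.png

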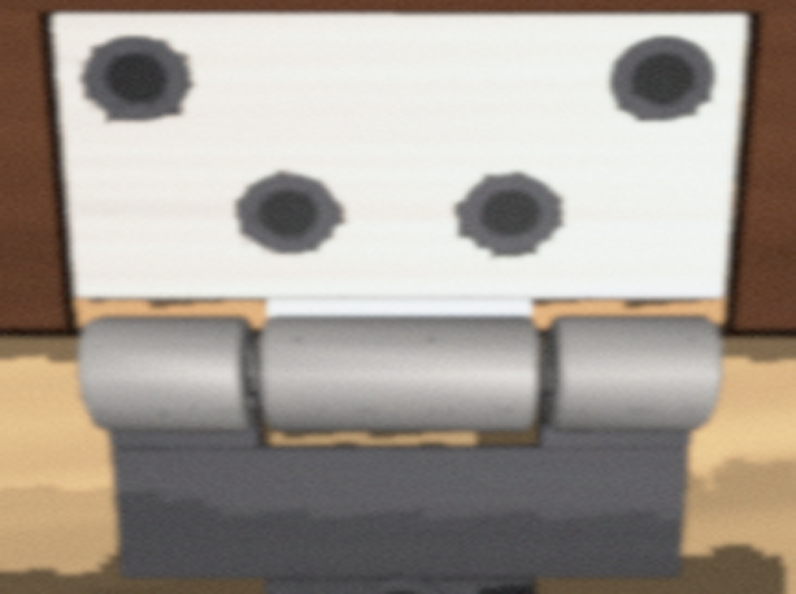

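View pics/scene2z.png

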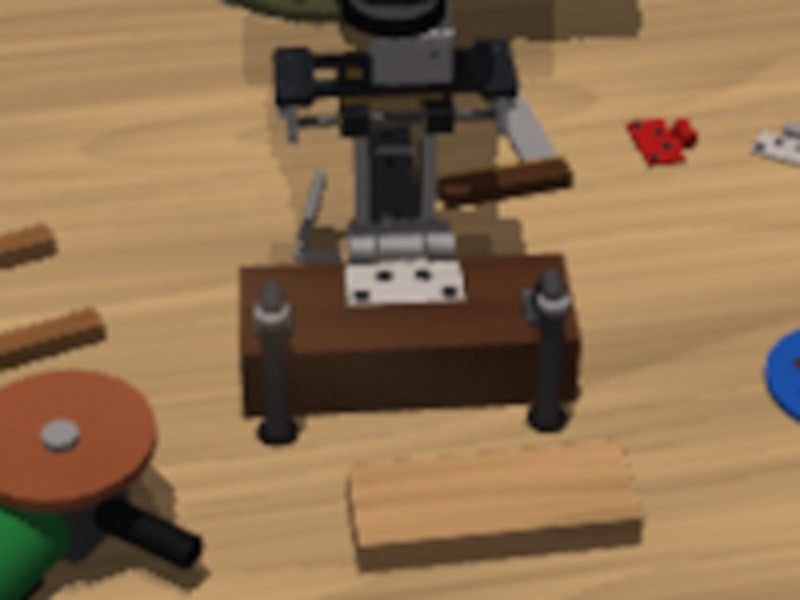

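View pics/top2.png

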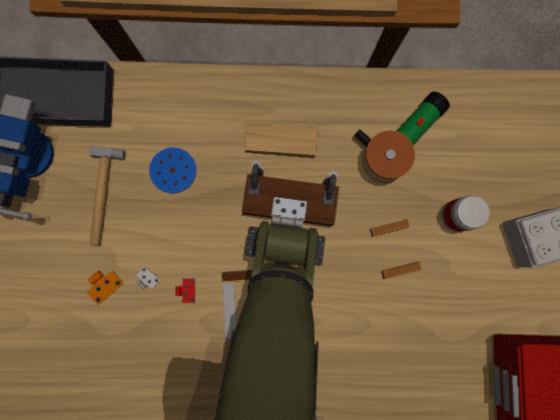

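All three knuckles are in line. Offsets are 0.02 mm along x and 0.1 mm in z, the side gaps are even at about 6 px each, the slopes match, and the force is just the strap's weight. The jamb plate sits against the rear wall. I'll hold a moment, re-check and hand in.

>>> jog_arm --rows '[0, 0, 0, 0, 0, 0, 1, 0, 0, 0, 0, 0, 0, 1, 0, 0, 0, 0, 0, 0, 1, 0, 0, 0, 0, 0, 0, 1, 0, 0, 0, 0, 0, 0, 1, 0, 0, 0, 0, 0, 0, 1]'

```text
time_s: 18.83
ee_pos: [0.4823, -0.022, 0.0408]
eef_rot: [-2.658, 1.567, 0.368]
force: [0.3, 0.1, -3.8]
grip_width: 0.0369
```

Run:
```python
from join import *
from station import ctrl
c=grab("wrist","s10"); P,R,o=tool();print(P,o["force"],o["grip_width"],o["time_s"])
join("s10",P,tilt(R)[1],{"jamb":(246,119,310,158),"sL":(200,121,232,156),"sR":(323,121,357,156)})
d=np.abs(c["p"].astype(int)-load("pics/s9.npz")["p"].astype(int))[:220,170:385].mean(); print("img diff",d)
if d<6: print(ctrl.hand_in())
```

```text
[ 0.48226475 -0.02206547  0.04083196] [-0.2325319  -0.42872764 -2.638925  ] 0.03714661998035351 18.8833
jamb x 65.68 z 21.89 sd 0.54 ztop 32.62 n 2512
sL x 65.62 z 22.02 sd 0.57 ztop 32.80 n 1179
sR x 65.71 z 22.00 sd 0.57 ztop 32.90 n 1250
img diff 1.773523608174771
the job is handed in; nothing more can be done
None
```

I seated the jamb leaf in the mortise, pushed it back until it met the rear wall, and let go. I then picked up the strap leaf and handed in at 18.9 s while still holding it at the joint, its two knuckles either side of the jamb leaf's one.

- **Jamb leaf:** the last views show it flat in the mortise with no gap at the rear wall and its knuckle past the block's front edge.
- **Alignment:** the last measurement puts the pin holes within about 0.1 mm of each other in x and z. The side gaps beside the jamb knuckle look equal in the image. The strap's slope matches the jamb plate's to about 0.05°.
- **Contact:** the force reading was about -2.6 to -3.8 N. That is no more than the strap's weight alone gave in free air, so I saw no sign of it resting on anything.
- **Rest of the bench:** the top view shows nothing else moved as far as I can see. The robot arm hides part of the try square and the pin there.

**Readings that disagreed or missed:**
- Depth readings run about 1 mm low on every surface, so I relied on differences within one picture.
- The leaf first went down about 1.3 mm off-centre in the mortise, because a 0.9 mm sideways shift had not taken effect. I lifted it slightly and corrected that before pushing it back.

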